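# Clip the cleaning roller into the dial printer's carriage and slide it under the pad

### The job

The dial printer's pad is due for cleaning: take the clean blue roller from the rack and press it down past the sprung brass jaw until both shaft ends sit fully home in the carriage's two forks and the jaw has snapped shut over them. Only then slide the carriage, which has a red-capped post to hold it by, all the way in under the pad to its stop. Leave the black roller on its rack and do not disturb the loupe, brass weight and ink jar.

Things in the scene. Friction and masses are not known exactly. Their poses are not given: they have to be found in the camera images.
- blue_roller_center (a point): Centre of the loose clean roller, about 120 g: blue cylinder 26 mm in diameter, 80 mm long, on a 10 mm steel shaft 124 mm long overall (22 mm bare at each end). Its y axis is the shaft axis; both ends are alike. It starts on the rack, level, centre 50 mm above the table, 29 mm of air below it. Grip it across the blue body from above.
- black_roller_center (a point): Centre of the used roller, same size but black, in the rack's other place; stays there. Which of the two places holds which roller varies.
- rack: Grey plastic roller rack, fixed, base plate 170 x 130 x 8 mm; origin under its centre. Two places at x = -45 and +45 mm of its own frame, rollers lying along its y axis; each roller's shaft lies in open-topped notches in two 8 mm thick uprights at y = -50 and +50 mm, whose horns end 53 mm above the table. Lift straight up.
- seat (a point): Where the blue roller's centre must end up, on the aluminium carriage, 70 mm above the table. y axis: shaft direction of a seated roller; x: from the brass jaw to the fixed fork walls. Moves with the carriage, which slides in along the seat's -y. Between the forks, which leave 90 mm for the 80 mm roller body, nothing stands higher than 44 mm above the table.
- fork_a (a point): Centre of one fork (8 mm thick along y, 49 mm to +y of the seat), at shaft height 70 mm, axes as the seat's. Shaft floor at 65 mm height. Dark steel fixed wall on +x, face 5.5 mm from here, upright to 86 mm then flaring out 30 degrees up to 101 mm height. Brass jaw on -x with a lead-in ramp leaning out 22 degrees up to 100 mm height; mouth there about 22 mm wide, middle 2 mm to +x.
- fork_b (a point): Centre of the other, equal fork, 49 mm to -y of the seat. In both, the jaw's nose at 78 mm height narrows the gap to 6 mm: a 10 mm shaft lowered from above meets the ramp about 15 to 20 mm above the seat and needs a downward push of roughly 10 to 15 N in all to snap through; once home it lies loose by about 0.5 mm under the nose.
- jaw (a joint): Brass jaw, one part with a nose at each fork, hinged along y at 40 mm height and 8.5 mm to -x of the seat; sprung shut. Value in rad: 0 shut, about 0.11 while the shaft passes the nose; back near 0 once the shaft is home.
- carriage (a joint): Travel of the carriage in m: 0 fully out (starts between 0 and 0.02), 0.13 at its inner stop, roller under the pad. About 3 N of friction; stays where left. Pad and head stand over the inner end, near side at least 80 mm along -y from the seat while the carriage is out, lowest point 133 mm above the table: the roller can be clipped in only while it is out.
- post (a point): Grip point on the carriage's upright steel push post, 16 mm in diameter with a red cap, 110 mm along the seat's +y from the seat, at 85 mm height; the post's top is at 103 mm, its collar ends at 46 mm. Its axes are parallel to those of the seat. Pinch it from above, or push it, along the seat's -y.
- blue_roller: The blue roller itself; its origin is its centre (see blue_roller_center).
- printer: Grey dial printer, fixed; origin under the seat of the fully-out carriage, axes parallel to the seat's. Base plate 150 x 460 x 20 mm from y = +130 to -330 mm; column 100 x 70 mm at y = -285 mm, arm above it 340 mm high reaching to y = -100 mm.
- loupe: Black eye loupe standing on the table, 42 mm wide, 38 mm high; origin under its centre. Leave alone.
- brass_weight: Brass disc weight 44 mm wide, 22 mm high; origin under its centre. Leave alone.
- ink_jar: Small ink jar 48 mm wide, 55 mm high; origin under its centre. Leave alone.
There are look-alikes about, which are no part of the job. Several things have the shape of the blue_roller; the one meant has the colours described above.

How it is judged:
By the outcome, as a careful person would: the job done as asked, in the order asked, and still so for the second after the job is handed in, with the robot touching nothing.
It also fails if it takes over 51 s, if anything falls off the work surface, if the arm or the gripper's body presses on something with over 40 N, if the wrist force passes 120 N, or if a joint passes its speed limit or range.

### The arm

A 6-joint arm with a two-finger parallel gripper is mounted at the origin on the work surface. World frame = base frame: x ahead of the robot, y to its left, z up, the work surface at z = 0. Lengths are in m, angles in degrees, forces in N, time in s.
With the tool pointing down it reaches from about 0.375 to 0.9 m from the base axis. Payload 3.1 kg.
Tool frame: the origin (TCP) lies on the centre line of the jaws, within the pads' length; the fingertips stand 8 mm ahead of it and the grasp point (between the pads) lies 11 mm behind it; z points along the fingers, y is the direction in which the jaws open and shut (so a half turn about z gives the same grasp; the last joint's range is limited). The gripper opens to 87 mm and grips with 3 to 60 N. Pads are 19 mm wide; open, the fingers measure 117 mm over their backs; the gripper's body (75 mm by 190 mm) begins 51 mm behind the grasp point.
Start: joints at [-75.315, 30.224, 82.088, -0, 67.689, -10.227], TCP at [0.263, -0.567, 0.231] pointing down, gripper open.
Joint ranges: [-176.69, 176.69], [-43.24, 126.21], [12.49, 139.97], [-82, 262], [0, 151.66], [-163.58, 163.58]. Speed limits (degrees/s): [159.86, 159.86, 180, 180, 180, 180].

### API

Orientations are given as a 3x3 rotation matrix whose columns are the frame's x, y, z axes.
In Python, from rig import * gives the robot as it stands. The module is installed in compiled form; this text tells all that it offers.
- The arm moves only by the tool arm_command, never from a script. Its argument "commands" is a list of rows, each an object with "translation": the shift along the tool's x, y, z scaled (see below), a list of three; "dr": the turn, a rotation vector about the tool's x, y, z scaled (see below), a list of three; "jaw": the closure, from 0 (fully open) to 1 (shut). In form: [{"translation": [x, y, z], "dr": [ax, ay, az], "jaw": jaw}, ...]. A call has 1 to 12 rows; each row shifts and turns the commanded pose from where the row before left it, along the tool's axes as they then stand; what a row does not reach is not made up. The controller multiplies each number of a shift by 25 mm and each number of a turn by 6 degrees. A row lasts 1/12 s, in which the tool goes at most 41.7 mm and 7.16 degrees, less where a joint would pass 70% of its speed; a pose out of reach is approached as far as the arm can. A call with a number of a shift or a turn outside -1 to 1 is refused whole. A call with a gripper value outside its range is refused whole. The fingers move at their own pace and stop on an object; the grip force is fixed at half the most. Time passes only in rows, so rows that do not move let the fingers close. It gives the time, the measured TCP pose, the force and the opening at its end, in the units of the state.
- read_state(): the state, without advancing time (a new reading comes with each control period).
- capture(name): name is "scene" or "top" or "wrist"; returns (picture, depth): 384x512x3 uint8, red, green, blue; 384x512 float32, m along the optical axis (not along the pixel's ray), 0 where there is no reading.
- camera_model(name): a dict with "intrinsics" (3x3 intrinsics, pixels), "pose" (4x4, takes a point from camera to world coordinates); the wrist camera has in their place "mount" (4x4, takes a point from camera to tool coordinates, whose origin is the TCP and whose axes are the flange's). Camera axes: x right, y down, z forward; pixel columns grow to the right and rows downward; lengths in m; the calibration is good to about 2 mm. The wrist camera is an equidistant fisheye: a pixel r from the principal point sees the ray r / f radians off the axis. A picture is of the moment at which its call begins: read the wrist's pose just before it. camera_model takes no time and is no camera call.
- hand_in(): hands the job in, once; it reports no verdict.
The state is a dict: "time_s": time; "joint_positions": joint angles; "qvel": joint speeds; "tau": joint torques, N m; "position": TCP position; "tcp_rot": TCP orientation; "force": force on the tool from outside, world axes, zero at the start; "moment": the same for the moment, N m; "opening": opening from 0.0 (shut) to 1.0 (fully open).
Only numpy, scipy, OpenCV 4.12 (cv2) and the standard library are available. Lean on these libraries where they do the work, as an engineer would, in place of code of your own. Each camera call takes 0.05 s, during which the arm holds its last target.

## Working session

There is one attempt and no reset: what is moved stays moved. The work goes in short steps, Python scripts to look and compute and a tool call to move; the robot and the scene stay as the last step left them, time stands still between calls to the robot, and variables do not carry over. Pictures are saved under pics/ and viewed, and the job is handed in when it is done.

Besides the shell and the picture viewer there is one more tool, called after "Request:" as name(argument=value, ...), one argument or row to a line, values as JSON. arm_command: Moves the arm, as the interface text tells. Its arguments: {"type":"object","properties":{"commands":{"type":"array"}},"required":["commands"]}

```bash
mkdir -p pics
cat > h.py <<'E'
from rig import *
import numpy as np, cv2
def save(n,im,): cv2.imwrite('pics/'+n+'.png',im[:,:,::-1])
E
python3 - <<'E'
from h import *
np.set_printoptions(precision=4,suppress=True)
s=read_state(); print(s)
for c in ['scene','top']:
    p,d=capture(c); save(c+'0',p); np.savez('/tmp/'+c+'0.npz',p=p,d=d); print(camera_model(c))
print(camera_model('wrist'))
E
```

```text
{'time_s': 0.0, 'joint_positions': array([-75.3155,  30.279 ,  82.1573,   0.0002,  67.6862, -10.2278]), 'qvel': array([-0.0773,  0.0579, -0.0127,  0.0237, -0.0719,  0.0623]), 'tau': array([ -0.0004, -44.0046, -17.659 ,   0.0633,   0.0582,  -0.0002]), 'position': array([ 0.2631, -0.5661,  0.2296]), 'tcp_rot': array([[ 0.907 ,  0.4212, -0.0005],
       [ 0.4212, -0.907 ,  0.0021],
       [ 0.0004, -0.0021, -1.    ]]), 'force': array([-0.3646, -0.2362, -0.7502]), 'moment': array([0.036 , 0.0031, 0.0095]), 'opening': 0.9972394198030639}
{'intrinsics': array([[423.0962,   0.    , 249.3247],
       [  0.    , 423.0962, 189.4092],
       [  0.    ,   0.    ,   1.    ]]), 'pose': array([[-0.7681,  0.4452, -0.4602,  1.0107],
       [ 0.6402,  0.5481, -0.5383,  0.6787],
       [ 0.0126, -0.7081, -0.706 ,  0.763 ],
       [ 0.    ,  0.    ,  0.    ,  1.    ]])}
{'intrinsics': array([[377.5088,   0.    , 259.1493],
       [  0.    , 377.5088, 188.2863],
       [  0.    ,   0.    ,   1.    ]]), 'pose': array([[-0.0129, -0.9865,  0.1633,  0.4095],
       [-0.9998,  0.0103, -0.0173,  0.1889],
       [ 0.0154, -0.1635, -0.9864,  0.8385],
       [ 0.    ,  0.    ,  0.    ,  1.    ]])}
{'intrinsics': array([[297.3186,   0.    , 257.106 ],
       [  0.    , 297.3186, 189.4636],
       [  0.    ,   0.    ,   1.    ]]), 'mount': array([[-0.    , -0.964 , -0.2658,  0.0737],
       [ 1.    ,  0.0001, -0.0003,  0.0002],
       [ 0.0003, -0.2658,  0.964 , -0.1545],
       [ 0.    ,  0.    ,  0.    ,  1.    ]])}
```

View pics/scene0.png

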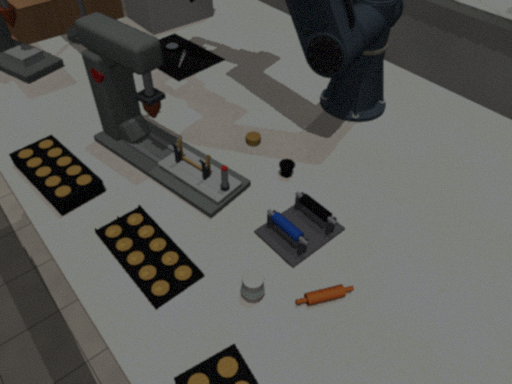

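View pics/top0.png

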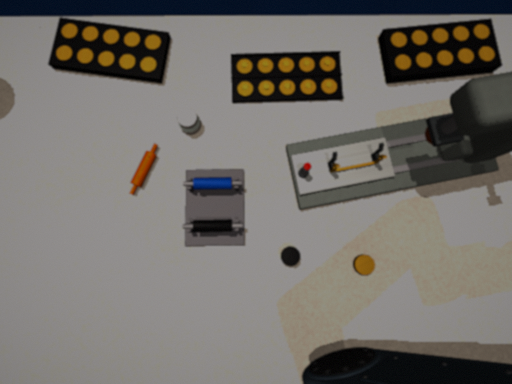

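The blue roller is at top (212,184) and scene (288,226). Things it could be taken for are the black roller at top (212,226) and the orange loose one at top (145,169). The carriage has its red post at top (306,168), forks at (333,162) and (379,152), and the brass jaw bar below them, on the −x side. Next I'll crop close and measure.

Run:
```python
from h import *
a=np.load('/tmp/top0.npz')['p']; b=np.load('/tmp/scene0.npz')['p']
c1=cv2.resize(a[150:260,170:270],None,fx=4,fy=4,interpolation=cv2.INTER_CUBIC)
c2=cv2.resize(a[120:215,280:420],None,fx=5,fy=5,interpolation=cv2.INTER_CUBIC)
c3=cv2.resize(b[120:270,150:350],None,fx=4,fy=4,interpolation=cv2.INTER_CUBIC)
save('c1',c1);save('c2',c2);save('c3',c3)
```

```text
(no output)
```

View pics/c1.png

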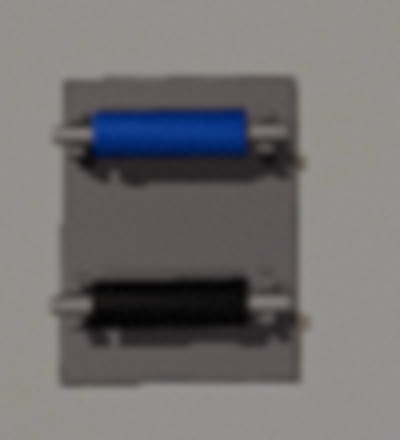

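View pics/c2.png

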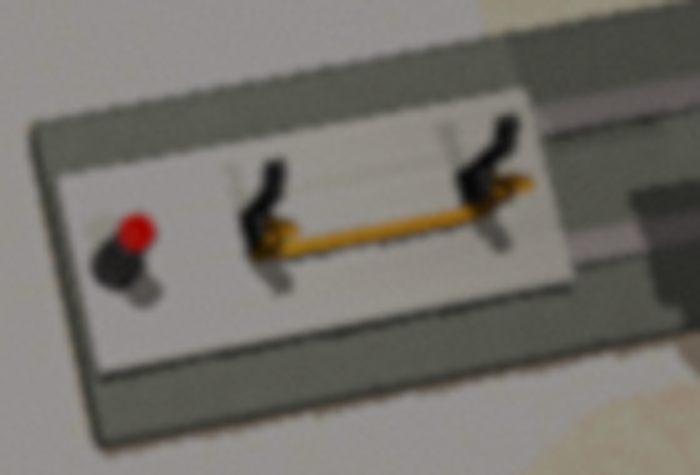

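View pics/c3.png

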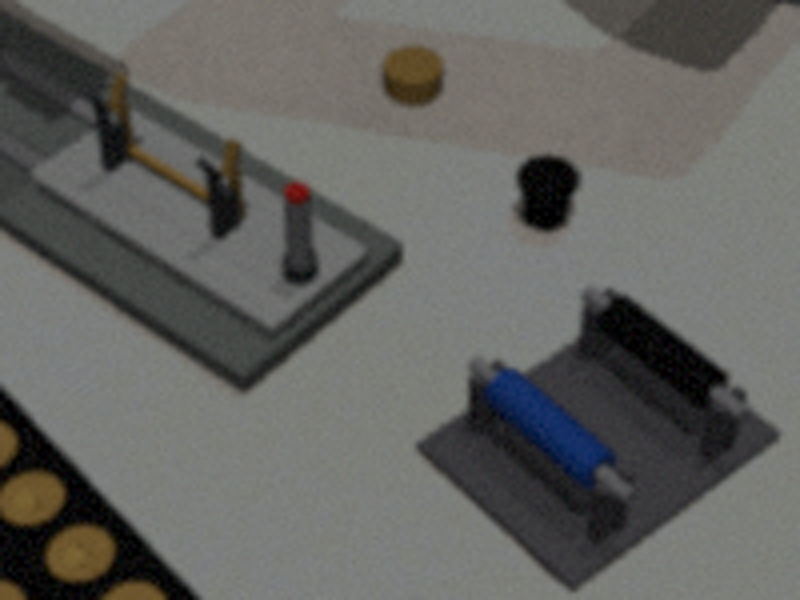

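The close crops confirm the blue roller, on the +x place of the rack, with black on the −x place. The fixed fork walls are dark, on the +x side, and the brass ramps are on −x. Now triangulating.

```bash
cat >> h.py <<'E'
def ray(c,uv):
    m=camera_model(c);K=m['intrinsics'];P=m['pose']
    d=np.linalg.inv(K)@np.array([uv[0],uv[1],1.]); return P[:3,3],P[:3,:3]@d
def onz(c,uv,z):
    o,d=ray(c,uv); return o+d*(z-o[2])/d[2]
def tri(r1,r2):
    (o1,d1),(o2,d2)=r1,r2
    d1=d1/np.linalg.norm(d1);d2=d2/np.linalg.norm(d2)
    t=np.linalg.lstsq(np.c_[d1,-d2],o2-o1,rcond=None)[0]
    a=o1+t[0]*d1;b=o2+t[1]*d2
    return (a+b)/2,np.linalg.norm(a-b)*1e3
def mask(p,kind):
    h=cv2.cvtColor(p,cv2.COLOR_RGB2HSV)
    H,S,V=[h[:,:,i].astype(int) for i in range(3)]
    if kind=='blue': m=(H>105)&(H<128)&(S>130)&(V>50)
    if kind=='red': m=((H<6)|(H>172))&(S>150)&(V>80)
    return m.astype(np.uint8)
def blobs(m,mn=8):
    n,l,s,c=cv2.connectedComponentsWithStats(m); return [(c[i],s[i],l==i) for i in range(1,n) if s[i,4]>=mn]
E
python3 - <<'E'
from h import *
np.set_printoptions(precision=4,suppress=True)
I={c:np.load(f'/tmp/{c}0.npz') for c in('top','scene')}
for k in('blue','red'):
    R={}
    for c in I:
        for ce,s,m in blobs(mask(I[c]['p'],k)):
            d=I[c]['d'][m]; 
            r=cv2.minAreaRect(np.argwhere(m)[:,::-1].astype(np.float32))
            o,dd=ray(c,r[0]); print(k,c,ce,s,r,'depthpt',o+dd*np.median(d[d>0]))
            if k=='blue' or s[2]<20: R.setdefault(c,[]).append(r[0])
    for a in R['top']:
        for b in R['scene']: print(k,'tri',a,b,tri(ray('top',a),ray('scene',b)))
# blue axis from top & ends
m=blobs(mask(I['top']['p'],'blue'),30)[0][2]
# use PCA on plane z=.055
pts=np.array([onz('top',q[::-1],.056) for q in np.argwhere(m)])[:,:2]
c=pts.mean(0);u,s,v=np.linalg.svd(pts-c);print('blue pca',c,v[0],np.ptp((pts-c)@v[0]),np.ptp((pts-c)@v[1]))
m=blobs(mask(I['scene']['p'],'blue'),30)[0][2]
pts=np.array([onz('scene',q[::-1],.056) for q in np.argwhere(m)])[:,:2]
c=pts.mean(0);u,s,v=np.linalg.svd(pts-c);print('blue pca scene',c,v[0],np.ptp((pts-c)@v[0]),np.ptp((pts-c)@v[1]))
# printer carriage edges in top from crop coords (5x, offset 280,120)
f=lambda x,y:(280+x/5,120+y/5)
for n,p,z in[('base far L',(38,125),.02),('base near L',(105,445),.02),('base far R',(690,10),.02),('base near R',(690,335),.02),
  ('carr fl',(62,175),.04),('carr nl',(100,372),.04),('carr fr',(525,92),.04),('carr nr',(575,280),.04)]:
    print(n,onz('top',f(*p),z))
E
```

```text
blue top [211.9929 183.0095] [193 177  39  12 423] ((212.0, 182.5), (11.0, 38.0), 90.0) depthpt [0.5516 0.2736 0.0606]
blue scene [286.5069 225.9058] [271 212  32  30 361] ((286.42352294921875, 226.00587463378906), (35.57659912109375, 11.171918869018555), 40.601295471191406) depthpt [0.5612 0.2792 0.0589]
blue tri (212.0, 182.5) (286.42352294921875, 226.00587463378906) (array([0.5543, 0.2742, 0.0489]), np.float64(1.8126644023423042))
red top [306.7895 166.1053] [304 163   7   7  38] ((306.75, 166.25001525878906), (5.656853675842285, 6.363960266113281), 45.0) depthpt [0.575  0.0802 0.1027]
red scene [223.6316 167.4737] [221 166   6   4  19] ((223.5, 167.5), (3.0, 5.0), 90.0) depthpt [0.5806 0.0817 0.1025]
red tri (306.75, 166.25001525878906) (223.5, 167.5) (array([0.5769, 0.0786, 0.0978]), np.float64(2.4205592171168497))
blue pca [0.5513 0.2741] [-0.0138 -0.9999] 0.08012632246095278 0.023760910493224263
blue pca scene [0.559  0.2771] [0.0308 0.9995] 0.09096853622135256 0.02943614502106662
base far L [0.6428 0.1094 0.02  ]
base near L [0.4982 0.0838 0.02  ]
base far R [ 0.6944 -0.1895  0.02  ]
base near R [ 0.5442 -0.1772  0.02  ]
carr fl [0.6145 0.1015 0.04  ]
carr nl [0.5275 0.0875 0.04  ]
carr fr [ 0.6502 -0.104   0.04  ]
carr nr [ 0.5656 -0.12    0.04  ]
```

```bash
cat >> h.py <<'E'
from scipy.spatial.transform import Rotation as Ro
def Rz(yaw):
    c,s=np.cos(np.radians(yaw)),np.sin(np.radians(yaw)); return np.array([[c,s,0],[s,-c,0],[0,0,-1.]])
def plan(wps,jaw,p=None,R=None,step=24,dec=2):
    """wps: list of (xyz,yaw,n or None); prints rows"""
    import json
    s=read_state(); p=np.array(s['position'] if p is None else p); R=np.array(s['tcp_rot'] if R is None else R)
    out=[]
    for xyz,yaw,n in wps:
        xyz=np.array(xyz);T=Rz(yaw)
        if n is None:
            rv=np.degrees(Ro.from_matrix(R.T@T).magnitude())
            n=int(max(np.ceil(np.linalg.norm(xyz-p)*1e3/step),np.ceil(rv/5.8),1))
        for i in range(n,0,-1):
            t=R.T@((xyz-p)/i)/.025
            rv=Ro.from_matrix(R.T@T).as_rotvec(degrees=True)/i/6
            t=np.round(t,dec);rv=np.round(rv,dec)
            p=p+R@(t*.025);R=R@Ro.from_rotvec(rv*6,degrees=True).as_matrix()
            out.append({"translation":[float(x)+0 for x in t],"dr":[float(x)+0 for x in rv],"jaw":jaw})
    for k in range(0,len(out),12):
        print(json.dumps(out[k:k+12]).replace(' ',''));print()
    print(len(out),'end',p.round(4))
E
python3 - <<'E'
from h import *
plan([((.41,-.05,.23),90,None),((.554,.235,.20),90,None)],0)
E
```

```text
[{"translation":[0.61,-0.71,0.0],"dr":[0.0,0.0,-0.47],"jaw":0},{"translation":[0.64,-0.68,0.0],"dr":[0.0,0.0,-0.47],"jaw":0},{"translation":[0.68,-0.64,0.0],"dr":[0.0,0.0,-0.47],"jaw":0},{"translation":[0.71,-0.61,0.0],"dr":[0.0,0.0,-0.47],"jaw":0},{"translation":[0.74,-0.57,0.0],"dr":[0.0,0.0,-0.47],"jaw":0},{"translation":[0.76,-0.54,0.0],"dr":[0.0,0.0,-0.47],"jaw":0},{"translation":[0.79,-0.5,0.0],"dr":[0.0,0.0,-0.47],"jaw":0},{"translation":[0.81,-0.46,0.0],"dr":[0.0,0.0,-0.47],"jaw":0},{"translation":[0.83,-0.42,0.0],"dr":[0.0,0.0,-0.47],"jaw":0},{"translation":[0.85,-0.38,0.0],"dr":[0.0,0.0,-0.47],"jaw":0},{"translation":[0.87,-0.33,0.0],"dr":[0.0,0.0,-0.47],"jaw":0},{"translation":[0.89,-0.29,0.0],"dr":[0.0,0.0,-0.47],"jaw":0}]

[{"translation":[0.9,-0.25,0.0],"dr":[0.0,0.0,-0.47],"jaw":0},{"translation":[0.91,-0.2,0.0],"dr":[0.0,0.0,-0.47],"jaw":0},{"translation":[0.92,-0.16,0.0],"dr":[0.0,0.0,-0.47],"jaw":0},{"translation":[0.93,-0.11,0.0],"dr":[0.0,0.0,-0.47],"jaw":0},{"translation":[0.93,-0.07,0.0],"dr":[0.0,0.0,-0.48],"jaw":0},{"translation":[0.93,-0.02,0.0],"dr":[0.0,0.0
[... 507 characters left out ...]
w":0},{"translation":[0.82,0.41,0.08],"dr":[0.0,0.0,0.0],"jaw":0},{"translation":[0.81,0.41,0.09],"dr":[0.0,0.0,0.0],"jaw":0},{"translation":[0.82,0.41,0.08],"dr":[0.0,0.0,0.0],"jaw":0},{"translation":[0.81,0.41,0.09],"dr":[0.0,0.0,0.0],"jaw":0},{"translation":[0.82,0.41,0.08],"dr":[0.0,0.0,0.0],"jaw":0},{"translation":[0.81,0.41,0.09],"dr":[0.0,0.0,0.0],"jaw":0},{"translation":[0.82,0.41,0.08],"dr":[0.0,0.0,0.0],"jaw":0},{"translation":[0.81,0.42,0.09],"dr":[0.0,0.0,0.0],"jaw":0},{"translation":[0.82,0.41,0.08],"dr":[0.0,0.0,0.0],"jaw":0},{"translation":[0.81,0.42,0.09],"dr":[0.0,0.0,0.0],"jaw":0}]

[{"translation":[0.82,0.41,0.08],"dr":[0.0,0.0,0.0],"jaw":0}]

37 end [0.5539 0.2351 0.2   ]
```

Request:
arm_command(
  commands=[
    {"translation":[0.61,-0.71,0],"dr":[0,0,-0.47],"jaw":0},
    {"translation":[0.64,-0.68,0],"dr":[0,0,-0.47],"jaw":0},
    {"translation":[0.68,-0.64,0],"dr":[0,0,-0.47],"jaw":0},
    {"translation":[0.71,-0.61,0],"dr":[0,0,-0.47],"jaw":0},
    {"translation":[0.74,-0.57,0],"dr":[0,0,-0.47],"jaw":0},
    {"translation":[0.76,-0.54,0],"dr":[0,0,-0.47],"jaw":0},
    {"translation":[0.79,-0.5,0],"dr":[0,0,-0.47],"jaw":0},
    {"translation":[0.81,-0.46,0],"dr":[0,0,-0.47],"jaw":0},
    {"translation":[0.83,-0.42,0],"dr":[0,0,-0.47],"jaw":0},
    {"translation":[0.85,-0.38,0],"dr":[0,0,-0.47],"jaw":0},
    {"translation":[0.87,-0.33,0],"dr":[0,0,-0.47],"jaw":0},
    {"translation":[0.89,-0.29,0],"dr":[0,0,-0.47],"jaw":0},
  ],
)

```text
time_s: 1.1
position: [0.3398, -0.2961, 0.2303]
tcp_rot: [[0.517, 0.856, -0.0], [0.856, -0.517, 0.001], [0.0, -0.001, -1.0]]
force: [0.5, 0.1, 0.2]
opening: 0.997
```

Request:
arm_command(
  commands=[
    {"translation":[0.9,-0.25,0],"dr":[0,0,-0.47],"jaw":0},
    {"translation":[0.91,-0.2,0],"dr":[0,0,-0.47],"jaw":0},
    {"translation":[0.92,-0.16,0],"dr":[0,0,-0.47],"jaw":0},
    {"translation":[0.93,-0.11,0],"dr":[0,0,-0.47],"jaw":0},
    {"translation":[0.93,-0.07,0],"dr":[0,0,-0.48],"jaw":0},
    {"translation":[0.93,-0.02,0],"dr":[0,0,-0.47],"jaw":0},
    {"translation":[0.93,0.03,0],"dr":[0,0,-0.48],"jaw":0},
    {"translation":[0.93,0.07,0],"dr":[0,0,-0.47],"jaw":0},
    {"translation":[0.93,0.12,0],"dr":[0,0,-0.48],"jaw":0},
    {"translation":[0.92,0.17,0],"dr":[0,0,-0.47],"jaw":0},
    {"translation":[0.91,0.21,0],"dr":[0,0,-0.48],"jaw":0},
  ],
)

```text
time_s: 2.02
position: [0.41, -0.0493, 0.2304]
tcp_rot: [[-0.003, 1.0, -0.0], [1.0, 0.003, 0.0], [0.0, -0.0, -1.0]]
force: [0.2, -0.3, -0.0]
opening: 1.001
```

Run:
```python
from h import *
s=read_state();print(s['position'],s['tcp_rot'],s['time_s'])
plan([((.56,0.01,.23),100,None)],0)
```

```text
[ 0.41000804 -0.04929891  0.23040387] [[-2.60128106e-03  9.99996510e-01 -4.61166170e-04]
 [ 9.99996599e-01  2.60136858e-03  1.89281560e-04]
 [ 1.90480562e-04 -4.60672226e-04 -9.99999876e-01]] 2.0167
[{"translation":[0.34,0.86,0.0],"dr":[0.0,0.0,-0.23],"jaw":0},{"translation":[0.32,0.87,0.0],"dr":[0.0,0.0,-0.24],"jaw":0},{"translation":[0.29,0.87,0.0],"dr":[0.0,0.0,-0.23],"jaw":0},{"translation":[0.27,0.88,0.0],"dr":[0.0,0.0,-0.24],"jaw":0},{"translation":[0.25,0.89,0.0],"dr":[0.0,0.0,-0.23],"jaw":0},{"translation":[0.23,0.89,0.01],"dr":[0.0,0.0,-0.24],"jaw":0},{"translation":[0.21,0.9,0.0],"dr":[0.0,0.0,-0.23],"jaw":0}]

7 end [0.5601 0.0101 0.2301]
```

Request:
arm_command(
  commands=[
    {"translation":[0.34,0.86,0.0],"dr":[0,0,-0.23],"jaw":0},
    {"translation":[0.32,0.87,0],"dr":[0,0,-0.24],"jaw":0},
    {"translation":[0.29,0.87,0],"dr":[0,0,-0.23],"jaw":0},
    {"translation":[0.27,0.88,0],"dr":[0,0,-0.24],"jaw":0},
    {"translation":[0.25,0.89,0],"dr":[0,0,-0.23],"jaw":0},
    {"translation":[0.23,0.89,0],"dr":[0,0,-0.24],"jaw":0},
    {"translation":[0.21,0.9,0],"dr":[0,0,-0.23],"jaw":0},
    {"translation":[0,0,0],"dr":[0,0,0],"jaw":0},
    {"translation":[0,0,0],"dr":[0,0,0],"jaw":0},
  ],
)

```text
time_s: 2.77
position: [0.5606, 0.0089, 0.2299]
tcp_rot: [[-0.172, 0.985, -0.001], [0.985, 0.172, 0.0], [0.0, -0.001, -1.0]]
force: [-0.1, 0.4, -0.3]
opening: 1.0
```

```bash
cat >> h.py <<'E'
def wcap(n):
    s=read_state(); p,d=capture('wrist'); save(n,p); np.savez('/tmp/'+n+'.npz',p=p,d=d,pos=s['position'],R=s['tcp_rot']); print(s['position'],s['time_s']); return p
def wray(n,uv):
    z=np.load('/tmp/'+n+'.npz');m=camera_model('wrist');K=m['intrinsics'];M=m['mount']
    x=np.array([(uv[0]-K[0,2]),(uv[1]-K[1,2])]);r=np.hypot(*x);th=r/K[0,0]
    d=np.array([*(x/max(r,1e-9)*np.sin(th)),np.cos(th)])
    return z['pos']+z['R']@M[:3,3], z['R']@(M[:3,:3]@d)
def wz(n,uv,z):
    o,d=wray(n,uv);return o+d*(z-o[2])/d[2]
E
python3 - <<'E'
from h import *
p=wcap('w1'); save('w1b',cv2.resize(p,(768,576),interpolation=cv2.INTER_CUBIC))
E
```

```text
[0.56060107 0.00889985 0.229872  ] 2.7667
```

View pics/w1b.png

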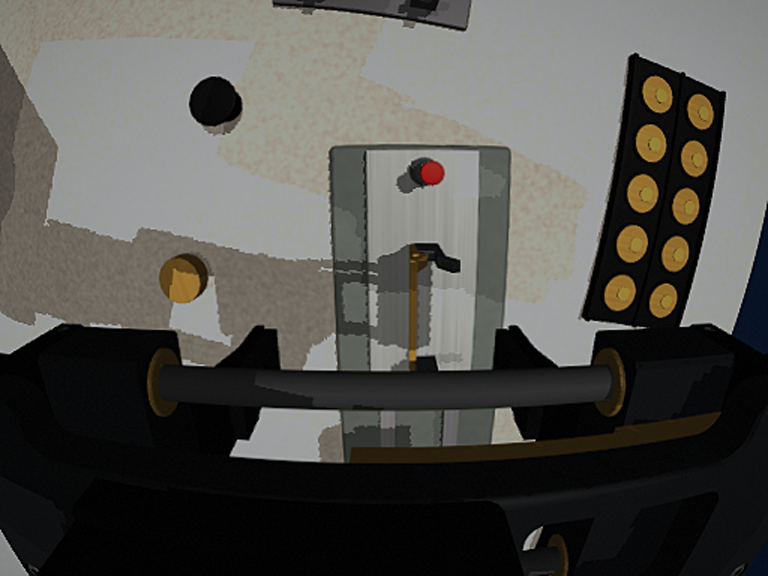

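w1 shows the red cap at (288,115), fork_a's wall and jaw at (290,168), and the carriage edges. The gripper hides fork_b. I'll measure these.

Run:
```python
from h import *
np.set_printoptions(precision=4,suppress=True)
z=np.load('/tmp/w1.npz');p,d=z['p'],z['d']
b=blobs(mask(p,'red'));
for ce,s,m in b: print('red',ce,s[4],np.median(d[m]),wz('w1',ce,.103)); rc=ce
print('tri w/top',tri(wray('w1',rc),ray('top',(306.75,166.25))),tri(wray('w1',rc),ray('scene',(223.5,167.5))))
def dp(uv):
    m=camera_model('wrist');o,dd=wray('w1',uv); fwd=z['R']@m['mount'][:3,2]
    dep=np.median(d[int(uv[1])-1:int(uv[1])+2,int(uv[0])-1:int(uv[0])+2]); return o+dd*dep/(dd@fwd)
print('carriage top',dp((260,140)),'base',dp((230,150)),'table',dp((190,120)))
hsv=cv2.cvtColor(p,cv2.COLOR_RGB2HSV)
c=cv2.resize(p[90:250,200:350],None,fx=5,fy=5,interpolation=cv2.INTER_CUBIC)[:600+200];save('w1c',cv2.resize(p[95:245,215:345],None,fx=4,fy=4,interpolation=cv2.INTER_CUBIC))
# height map crop
```

```text
red [287.5389 114.8342] 193 0.27221778 [0.578  0.0809 0.103 ]
tri w/top (array([0.5776, 0.0801, 0.0957]), np.float64(2.768514307913575)) (array([0.5788, 0.0805, 0.1006]), np.float64(1.4742624957563961))
carriage top [0.5584 0.0459 0.0344] base [0.5244 0.026  0.0206] table [0.4648 0.0539 0.0004]
```

View pics/w1c.png

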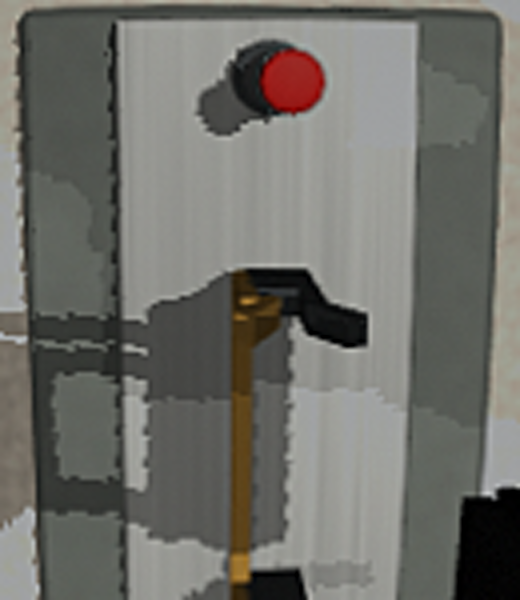

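Run:
```python
from h import *
np.set_printoptions(precision=4,suppress=True)
f=lambda x,y:(215+x/4-.4,95+y/4-.4)
for n,a,b,z in[('carR',(417,22),(404,598),.034),('carL',(118,22),(128,598),.034),('baseR',(499,22),(478,480),.02),('baseL',(20,22),(41,590),.02)]:
    A=wz('w1',f(*a),z);B=wz('w1',f(*b),z);v=A-B;print(n,A,B,'ang',np.degrees(np.arctan2(-v[0],v[1])))
for n,a,z in[('flare tip near+y',(367,320),.101),('flare tip -y',(367,347),.101),('wall top/flare root +y',(307,270),.086),('brass bar a',(232,300),.1),('brass bar far',(240,580),.1),('wall b +y left',(250,572),.086),('wall b +y right',(303,572),.086)]:
    P=wz('w1',f(*a),z)
    for th in(10.,): 
        q=P-np.array([.578,.0805,0]);c,s=np.cos(np.radians(th)),np.sin(np.radians(th))
        print(n,P,'rel post in seat frame',[c*q[0]+s*q[1],-s*q[0]+c*q[1]])
```

```text
carR [0.6183 0.1057 0.034 ] [ 0.6545 -0.0748  0.034 ] ang 11.327959630753794
carL [0.5321 0.0891 0.034 ] [ 0.5647 -0.0895  0.034 ] ang 10.35892967975168
baseR [0.6467 0.1124 0.02  ] [ 0.6734 -0.0347  0.02  ] ang 10.278962243782821
baseL [0.5019 0.0849 0.02  ] [ 0.5358 -0.0987  0.02  ] ang 10.454607418669317
flare tip near+y [0.6076 0.0271 0.101 ] rel post in seat frame [np.float64(0.019838163400386903), np.float64(-0.05769963881233368)]
flare tip -y [0.609  0.0204 0.101 ] rel post in seat frame [np.float64(0.020102181528883625), np.float64(-0.06454650333155992)]
wall top/flare root +y [0.5926 0.0344 0.086 ] rel post in seat frame [np.float64(0.006350474536140257), np.float64(-0.04797528106193605)]
brass bar a [0.5739 0.026  0.1   ] rel post in seat frame [np.float64(-0.013517541349536278), np.float64(-0.05299899059947808)]
brass bar far [ 0.59   -0.0472  0.1   ] rel post in seat frame [np.float64(-0.01035957974050296), np.float64(-0.12782145928023614)]
wall b +y left [ 0.5942 -0.0506  0.086 ] rel post in seat frame [np.float64(-0.006772590554562197), np.float64(-0.13194770665248604)]
wall b +y right [ 0.6087 -0.0482  0.086 ] rel post in seat frame [np.float64(0.00791910267713613), np.float64(-0.13211720423123144)]
```

Seat estimate: (0.598, −0.028), printer yaw 10.4°. The fork_a flare mid is at −61.1 mm from the post, against 61 expected. Now to the roller.

Run:
```python
from h import *
plan([((.554,.215,.21),90,None)],0)
```

```text
[{"translation":[0.91,0.13,0.09],"dr":[0.0,0.0,0.18],"jaw":0},{"translation":[0.91,0.12,0.09],"dr":[0.0,0.0,0.18],"jaw":0},{"translation":[0.91,0.1,0.09],"dr":[0.0,0.0,0.18],"jaw":0},{"translation":[0.91,0.08,0.09],"dr":[0.0,0.0,0.18],"jaw":0},{"translation":[0.92,0.06,0.09],"dr":[0.0,0.0,0.19],"jaw":0},{"translation":[0.92,0.05,0.09],"dr":[-0.01,0.0,0.18],"jaw":0},{"translation":[0.91,0.03,0.09],"dr":[0.0,0.0,0.19],"jaw":0},{"translation":[0.92,0.01,0.08],"dr":[-0.01,0.0,0.18],"jaw":0},{"translation":[0.91,-0.01,0.09],"dr":[0.0,0.0,0.19],"jaw":0}]

9 end [0.5539 0.2149 0.2099]
```

Request:
arm_command(
  commands=[
    {"translation":[0.91,0.13,0.09],"dr":[0,0,0.18],"jaw":0},
    {"translation":[0.91,0.12,0.09],"dr":[0,0,0.18],"jaw":0},
    {"translation":[0.91,0.1,0.09],"dr":[0,0,0.18],"jaw":0},
    {"translation":[0.91,0.08,0.09],"dr":[0,0,0.18],"jaw":0},
    {"translation":[0.92,0.06,0.09],"dr":[0,0,0.19],"jaw":0},
    {"translation":[0.92,0.05,0.09],"dr":[0,0,0.18],"jaw":0},
    {"translation":[0.91,0.03,0.09],"dr":[0,0,0.19],"jaw":0},
    {"translation":[0.92,0.01,0.09],"dr":[0,0,0.18],"jaw":0},
    {"translation":[0.91,0,0.09],"dr":[0,0,0.19],"jaw":0},
    {"translation":[0,0,0],"dr":[0,0,0],"jaw":0},
    {"translation":[0,0,0],"dr":[0,0,0],"jaw":0},
  ],
)

```text
time_s: 3.73
position: [0.5536, 0.2148, 0.21]
tcp_rot: [[-0.001, 1.0, -0.002], [1.0, 0.001, -0.001], [-0.001, -0.002, -1.0]]
force: [-0.6, -0.4, -0.2]
opening: 0.997
```

Run:
```python
from h import *
np.set_printoptions(precision=4,suppress=True)
p=wcap('w2'); z=np.load('/tmp/w2.npz');d=z['d']
for ce,s,m in blobs(mask(p,'blue'),50):
    r=cv2.minAreaRect(np.argwhere(m)[:,::-1].astype(np.float32)); print(ce,s,r)
    pts=np.array([wz('w2',q[::-1],.056) for q in np.argwhere(m)])[:,:2]
    c=pts.mean(0);u,ss,v=np.linalg.svd(pts-c,full_matrices=False);print('pca',c,v[0],np.ptp((pts-c)@v[0]),np.ptp((pts-c)@v[1]))
    print(tri(wray('w2',ce),ray('top',(212,182.5))),tri(wray('w2',ce),ray('scene',(286.4,226))))
```

```text
[0.5536 0.2148 0.21  ] 3.7333
[258.2546 120.4384] [ 246   82   25   79 1834] ((258.0, 121.0), (78.0, 24.0), 90.0)
pca [0.5555 0.2762] [-0.0048 -1.    ] 0.08156540088799728 0.02496088196895359
(array([0.5554, 0.2758, 0.04  ]), np.float64(0.32937844857784215)) (array([0.556 , 0.2755, 0.0513]), np.float64(1.5134540372514407))
```

View pics/w2.png

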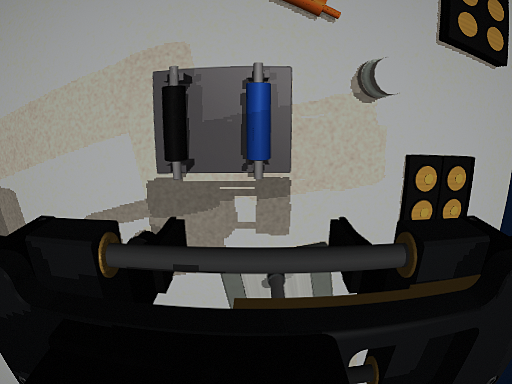

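w2 shows blue centred at (258,121), black at (174,121), and the ink jar clear at (372,80). The roller centre comes out at (0.5555, 0.2755), z≈0.05, with its axis along world y. Now descend.

Run:
```python
from h import *
plan([((.5555,.2755,.15),90,None),((.5555,.2755,.039),90,6)],0)
```

```text
[{"translation":[0.62,0.02,0.6],"dr":[0.0,0.0,0.0],"jaw":0},{"translation":[0.61,0.01,0.6],"dr":[0.0,0.0,0.0],"jaw":0},{"translation":[0.62,0.02,0.6],"dr":[-0.01,0.0,0.0],"jaw":0},{"translation":[0.61,0.01,0.6],"dr":[0.0,0.01,0.0],"jaw":0},{"translation":[0.0,0.0,0.74],"dr":[0.0,0.0,0.0],"jaw":0},{"translation":[0.0,0.0,0.74],"dr":[0.0,0.0,0.0],"jaw":0},{"translation":[0.0,0.0,0.74],"dr":[0.0,0.0,0.0],"jaw":0},{"translation":[0.0,0.0,0.74],"dr":[0.0,0.0,0.0],"jaw":0},{"translation":[0.0,0.0,0.74],"dr":[0.0,0.0,0.0],"jaw":0},{"translation":[0.0,0.0,0.74],"dr":[0.0,0.0,0.0],"jaw":0}]

10 end [0.5554 0.2754 0.0391]
```

Request:
arm_command(
  commands=[
    {"translation":[0.62,0.02,0.6],"dr":[0,0,0],"jaw":0},
    {"translation":[0.61,0.01,0.6],"dr":[0,0,0],"jaw":0},
    {"translation":[0.62,0.02,0.6],"dr":[0,0,0],"jaw":0},
    {"translation":[0.61,0.01,0.6],"dr":[0,0,0],"jaw":0},
    {"translation":[0,0,0.74],"dr":[0,0,0],"jaw":0},
    {"translation":[0,0,0.74],"dr":[0,0,0],"jaw":0},
    {"translation":[0,0,0.74],"dr":[0,0,0],"jaw":0},
    {"translation":[0,0,0.74],"dr":[0,0,0],"jaw":0},
    {"translation":[0,0,0.74],"dr":[0,0,0],"jaw":0},
    {"translation":[0,0,0.74],"dr":[0,0,0],"jaw":0},
    {"translation":[0,0,0],"dr":[0,0,0],"jaw":0},
  ],
)

```text
time_s: 4.7
position: [0.5542, 0.2735, 0.0361]
tcp_rot: [[0.003, 1.0, -0.007], [1.0, -0.003, -0.003], [-0.003, -0.007, -1.0]]
force: [-0.8, -0.0, -0.2]
opening: 0.997
```

Request:
arm_command(
  commands=[
    {"translation":[0,0,0],"dr":[0,0,0],"jaw":1},
    {"translation":[0,0,0],"dr":[0,0,0],"jaw":1},
    {"translation":[0,0,0],"dr":[0,0,0],"jaw":1},
    {"translation":[0,0,0],"dr":[0,0,0],"jaw":1},
    {"translation":[0,0,0],"dr":[0,0,0],"jaw":1},
    {"translation":[0,0,0],"dr":[0,0,0],"jaw":1},
    {"translation":[0,0,0],"dr":[0,0,0],"jaw":1},
    {"translation":[0,0,0],"dr":[0,0,0],"jaw":1},
  ],
)

```text
time_s: 5.37
position: [0.5566, 0.2763, 0.0395]
tcp_rot: [[0.001, 1.0, 0.0], [1.0, -0.001, 0.0], [0.0, 0.0, -1.0]]
force: [0.1, 0.4, -0.3]
opening: 0.476
```

Request:
arm_command(
  commands=[
    {"translation":[0,0,0],"dr":[0,0,0],"jaw":1},
    {"translation":[0,0,0],"dr":[0,0,0],"jaw":1},
    {"translation":[0,0,0],"dr":[0,0,0],"jaw":1},
    {"translation":[0,0,0],"dr":[0,0,0],"jaw":1},
    {"translation":[0,0,0],"dr":[0,0,0],"jaw":1},
    {"translation":[0,0,0],"dr":[0,0,0],"jaw":1},
  ],
)

```text
time_s: 5.87
position: [0.5558, 0.2761, 0.0392]
tcp_rot: [[0.001, 1.0, -0.002], [1.0, -0.001, -0.0], [-0.0, -0.002, -1.0]]
force: [-2.6, 1.0, 1.2]
opening: 0.287
```

Request:
arm_command(
  commands=[
    {"translation":[0,0,-0.2],"dr":[0,0,0],"jaw":1},
    {"translation":[0,0,-0.4],"dr":[0,0,0],"jaw":1},
    {"translation":[0,0,-0.6],"dr":[0,0,0],"jaw":1},
    {"translation":[0,0,-0.8],"dr":[0,0,0],"jaw":1},
    {"translation":[0,0,-0.8],"dr":[0,0,0],"jaw":1},
    {"translation":[0,0,-0.8],"dr":[0,0,0],"jaw":1},
    {"translation":[0,0,-0.8],"dr":[0,0,0],"jaw":1},
    {"translation":[0,0,-0.6],"dr":[0,0,0],"jaw":1},
    {"translation":[0,0,0],"dr":[0,0,0],"jaw":1},
  ],
)

```text
time_s: 6.62
position: [0.5598, 0.277, 0.1689]
tcp_rot: [[0.001, 1.0, 0.01], [1.0, -0.001, 0.003], [0.003, 0.01, -1.0]]
force: [0.6, -0.8, -0.4]
opening: 0.288
```

Run:
```python
from h import *
np.set_printoptions(precision=4,suppress=True)
p=wcap('w3'); s=read_state(); print(s['force'],s['opening'])
t,d=capture('scene');save('s3',t);np.savez('/tmp/s3.npz',p=t,d=d)
# sides of the seat: rows to hover
a=np.radians(10.4)
plan([((.598,-.028,.145),100.4,None)],1)
```

```text
[0.5598 0.277  0.1689] 6.6167
[-0.1438 -0.7721 -0.4645] 0.2908689609858077
[{"translation":[-0.94,0.13,0.06],"dr":[0.0,0.0,-0.13],"jaw":1},{"translation":[-0.94,0.11,0.06],"dr":[0.0,0.0,-0.13],"jaw":1},{"translation":[-0.94,0.1,0.06],"dr":[0.0,0.0,-0.13],"jaw":1},{"translation":[-0.94,0.09,0.06],"dr":[0.0,0.0,-0.14],"jaw":1},{"translation":[-0.94,0.07,0.06],"dr":[0.0,0.0,-0.13],"jaw":1},{"translation":[-0.94,0.06,0.06],"dr":[0.0,0.0,-0.14],"jaw":1},{"translation":[-0.94,0.05,0.06],"dr":[0.0,0.0,-0.13],"jaw":1},{"translation":[-0.94,0.03,0.06],"dr":[0.0,0.0,-0.14],"jaw":1},{"translation":[-0.95,0.02,0.07],"dr":[0.01,0.0,-0.13],"jaw":1},{"translation":[-0.94,0.01,0.06],"dr":[0.0,0.0,-0.14],"jaw":1},{"translation":[-0.95,-0.01,0.07],"dr":[0.01,0.0,-0.13],"jaw":1},{"translation":[-0.94,-0.02,0.06],"dr":[0.0,0.0,-0.14],"jaw":1}]

[{"translation":[-0.95,-0.03,0.07],"dr":[0.01,0.0,-0.13],"jaw":1}]

13 end [ 0.5979 -0.0281  0.1449]
```

View pics/w3.png

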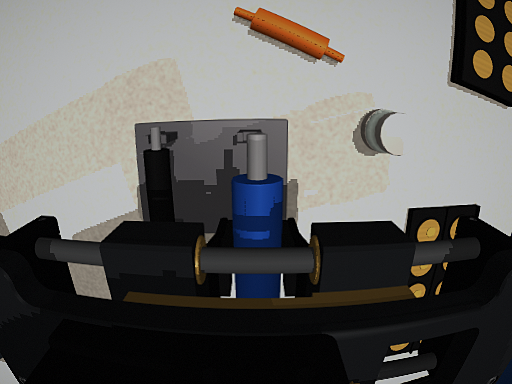

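The roller is lifted and held (opening 0.29 ≈ 25 mm), with its +y shaft end at (258,135). Black and orange haven't moved. Next I move over the seat.

Request:
arm_command(
  commands=[
    {"translation":[-0.94,0.13,0.06],"dr":[0,0,-0.13],"jaw":1},
    {"translation":[-0.94,0.11,0.06],"dr":[0,0,-0.13],"jaw":1},
    {"translation":[-0.94,0.1,0.06],"dr":[0,0,-0.13],"jaw":1},
    {"translation":[-0.94,0.09,0.06],"dr":[0,0,-0.14],"jaw":1},
    {"translation":[-0.94,0.07,0.06],"dr":[0,0,-0.13],"jaw":1},
    {"translation":[-0.94,0.06,0.06],"dr":[0,0,-0.14],"jaw":1},
    {"translation":[-0.94,0.05,0.06],"dr":[0,0,-0.13],"jaw":1},
    {"translation":[-0.94,0.03,0.06],"dr":[0,0,-0.14],"jaw":1},
    {"translation":[-0.94,0.02,0.06],"dr":[0,0,-0.13],"jaw":1},
    {"translation":[-0.94,0.01,0.06],"dr":[0,0,-0.14],"jaw":1},
    {"translation":[-0.94,0,0.06],"dr":[0,0,-0.13],"jaw":1},
    {"translation":[-0.94,-0.02,0.06],"dr":[0,0,-0.14],"jaw":1},
  ],
)

```text
time_s: 7.72
position: [0.5933, -0.0052, 0.1446]
tcp_rot: [[-0.168, 0.986, -0.003], [0.986, 0.168, 0.0], [0.001, -0.003, -1.0]]
force: [0.1, -0.4, -2.2]
opening: 0.29
```

Request:
arm_command(
  commands=[
    {"translation":[-0.8,-0.03,0.07],"dr":[0,0,-0.13],"jaw":1},
    {"translation":[0,0,0],"dr":[0,0,0],"jaw":1},
    {"translation":[0,0,0],"dr":[0,0,0],"jaw":1},
    {"translation":[0,0,0],"dr":[0,0,0],"jaw":1},
    {"translation":[0,0,0],"dr":[0,0,0],"jaw":1},
    {"translation":[0,0,0],"dr":[0,0,0],"jaw":1},
  ],
)

```text
time_s: 8.22
position: [0.5964, -0.0228, 0.1443]
tcp_rot: [[-0.182, 0.983, -0.001], [0.983, 0.182, 0.0], [0.001, -0.001, -1.0]]
force: [0.2, 1.1, -0.9]
opening: 0.29
```

Run:
```python
from h import *
np.set_printoptions(precision=4,suppress=True)
p=wcap('w4'); s=read_state(); print(s['tcp_rot'],s['force'],s['opening'])
t,d=capture('scene');save('s4',t);np.savez('/tmp/s4.npz',p=t,d=d)
t2,d2=capture('top');save('t4',t2);np.savez('/tmp/t4.npz',p=t2,d=d2)
save('s4c',cv2.resize(t[90:230,100:280],None,fx=4,fy=4,interpolation=cv2.INTER_CUBIC))
save('w4b',cv2.resize(p,(768,576),interpolation=cv2.INTER_CUBIC))
```

```text
[ 0.5964 -0.0228  0.1443] 8.2167
[[-0.1818  0.9833 -0.0004]
 [ 0.9833  0.1818  0.0002]
 [ 0.0003 -0.0004 -1.    ]] [ 0.1835 -0.4779 -0.9993] 0.28674209913656173
```

View pics/w4b.png

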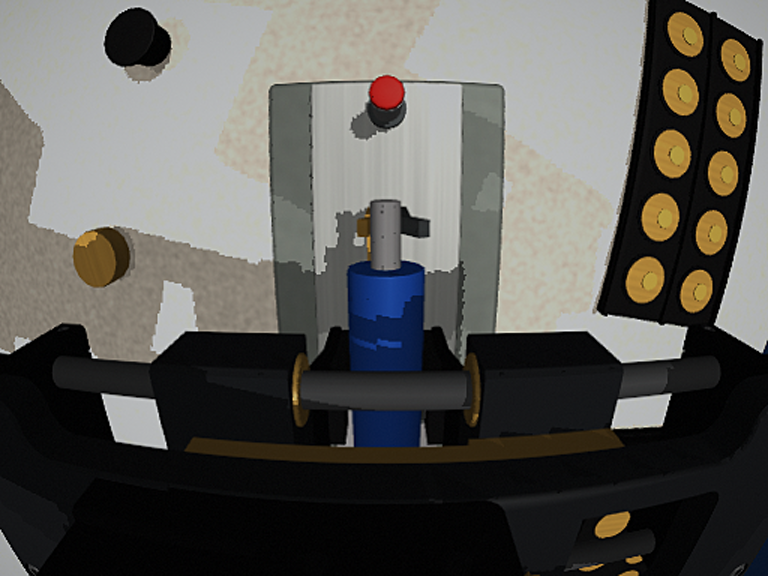

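View pics/s4c.png

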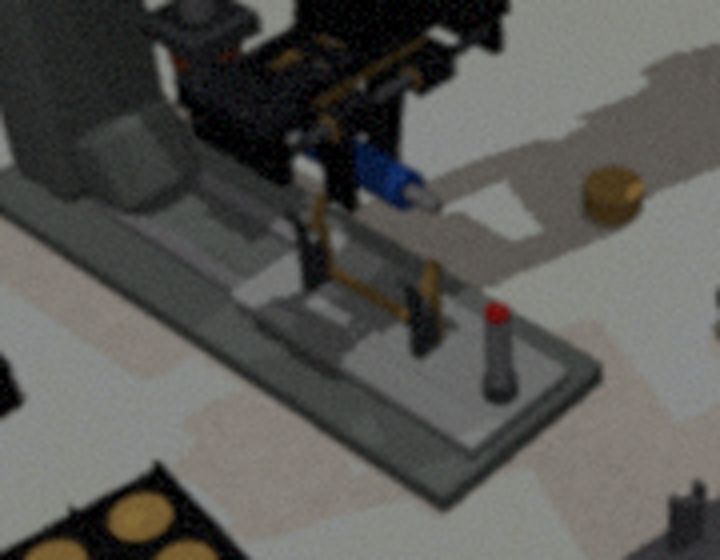

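w4 shows the held roller with its shaft end at (257,135), over the fork_a mouth, whose jaw is at (243,152) and wall at (278,150). The red post is at (258,61). Next I compare the roller with the seat in this one view.

Run:
```python
from h import *
np.set_printoptions(precision=4,suppress=True)
z=np.load('/tmp/w4.npz');p=z['p'];pos,R=z['pos'],z['R']
def loc(P): return R.T@(P-pos)
ce=max(blobs(mask(p,'red')),key=lambda t:t[1][4])[0]
post=wz('w4',ce,.103); print('post',post,'in tool',loc(post))
print('tri red',tri(wray('w4',ce),wray('w1',(287.54,114.83))), tri(wray('w4',ce),ray('scene',(223.5,167.5))))
zr=pos[2]+.011
f=lambda x,y:(x/1.5-.2,y/1.5-.2)
for n,q,zz in[('shaft tip topL',(371,202),zr+.005),('shaft tip topR',(400,202),zr+.005),('shaft root L',(371,262),zr+.005),('shaft root R',(401,262),zr+.005),
 ('blue L',(348,272),zr),('blue R',(424,272),zr),('blue L2',(350,400),zr),('blue R2',(420,400),zr),('flare tip',(429,219),.101),('flare tip2',(429,236),.101),('brass L',(358,214),.1),('brass L2',(358,236),.1),('carL1',(312,87),.034),('carL2',(317,300),.034),('carR1',(461,87),.034),('carR2',(461,300),.034),('baseL',(270,88),.02),('baseL2',(278,320),.02),('baseR',(504,88),.02),('baseR2',(497,320),.02)]:
    print(n,loc(wz('w4',f(*q),zz)))
a=np.radians(10.4); P=pos+0
seat=post+.110*np.array([np.sin(a),-np.cos(a),0]); print('seat',seat,loc(seat), 'toolyaw',np.degrees(np.arctan2(R[1,0],R[0,0])))
```

```text
post [0.5785 0.0807 0.103 ] in tool [0.1049 0.0013 0.0414]
tri red (array([0.5784, 0.081 , 0.1003]), np.float64(0.2935213208201147)) (array([0.579 , 0.0807, 0.1011]), np.float64(1.2857889255438892))
shaft tip topL [ 0.061  -0.0036 -0.016 ]
shaft tip topR [ 0.061   0.0054 -0.016 ]
shaft root L [ 0.0419 -0.0037 -0.016 ]
shaft root R [ 0.0419  0.0059 -0.016 ]
blue L [ 0.0374 -0.0115 -0.011 ]
blue R [ 0.0374  0.0137 -0.011 ]
blue L2 [-0.0111 -0.0122 -0.011 ]
blue R2 [-0.0111  0.0136 -0.011 ]
flare tip [0.0485 0.0203 0.0433]
flare tip2 [0.0408 0.0204 0.0433]
brass L [ 0.0506 -0.0114  0.0443]
brass L2 [ 0.0406 -0.0116  0.0443]
carL1 [ 0.1204 -0.0425  0.1104]
carL2 [-0.0104 -0.0422  0.1103]
carR1 [0.1204 0.0452 0.1103]
carR2 [-0.0103  0.0482  0.1103]
baseL [ 0.1239 -0.0718  0.1244]
baseL2 [-0.0291 -0.0722  0.1243]
baseR [0.124  0.0752 0.1243]
baseR2 [-0.0291  0.0764  0.1242]
seat [ 0.5984 -0.0275  0.103 ] [-0.0051  0.0012  0.0413] toolyaw 100.46646236006666
```

Lateral alignment is within 0.5 mm. The roller needs −4.5 mm along tool x. I'll correct that and descend to just above the mouth contact.

Request:
arm_command(
  commands=[
    {"translation":[-0.09,0.01,0],"dr":[0,0,0],"jaw":1},
    {"translation":[-0.09,0.01,0],"dr":[0,0,0],"jaw":1},
    {"translation":[0,0,0.4],"dr":[0,0,0],"jaw":1},
    {"translation":[0,0,0.5],"dr":[0,0,0],"jaw":1},
    {"translation":[0,0,0.5],"dr":[0,0,0],"jaw":1},
    {"translation":[0,0,0.4],"dr":[0,0,0],"jaw":1},
    {"translation":[0,0,0.3],"dr":[0,0,0],"jaw":1},
    {"translation":[0,0,0.1],"dr":[0,0,0],"jaw":1},
    {"translation":[0,0,0],"dr":[0,0,0],"jaw":1},
    {"translation":[0,0,0],"dr":[0,0,0],"jaw":1},
    {"translation":[0,0,0],"dr":[0,0,0],"jaw":1},
  ],
)

```text
time_s: 9.28
position: [0.5987, -0.0284, 0.0901]
tcp_rot: [[-0.18, 0.984, 0.001], [0.984, 0.18, -0.0], [-0.001, 0.001, -1.0]]
force: [0.4, 0.1, -1.6]
opening: 0.292
```

Run:
```python
from h import *
np.set_printoptions(precision=4,suppress=True)
p=wcap('w5'); s=read_state(); print(s['force'],s['opening'])
t,d=capture('scene')
save('s5c',cv2.resize(t[110:210,130:260],None,fx=6,fy=6,interpolation=cv2.INTER_CUBIC))
save('w5b',cv2.resize(p[60:300,150:390],None,fx=2.5,fy=2.5,interpolation=cv2.INTER_CUBIC))
```

```text
[ 0.5987 -0.0284  0.0901] 9.2833
[-0.469   0.5711 -1.4668] 0.2881628784078463
```

View pics/w5b.png

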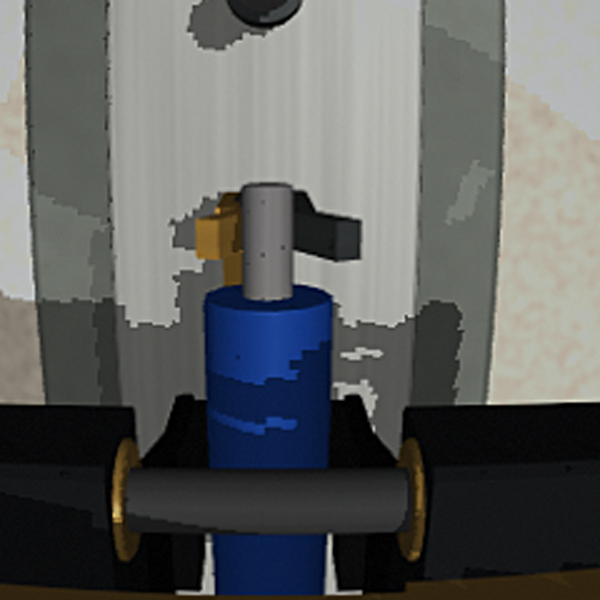

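View pics/s5c.png

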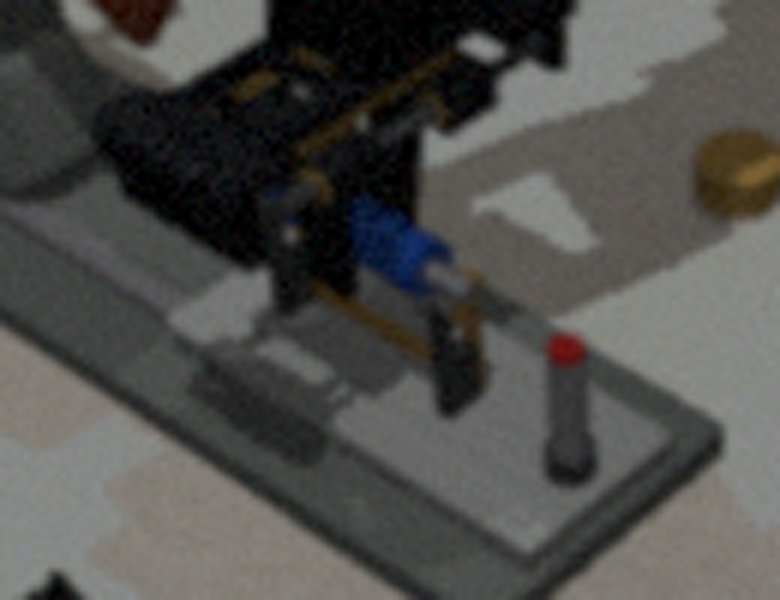

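The shaft sits in the mouth between the brass ramp and the dark wall. I'll press down in steps.

Request:
arm_command(
  commands=[
    {"translation":[0,0,0.15],"dr":[0,0,0],"jaw":1},
    {"translation":[0,0,0.15],"dr":[0,0,0],"jaw":1},
    {"translation":[0,0,0.15],"dr":[0,0,0],"jaw":1},
    {"translation":[0,0,0.15],"dr":[0,0,0],"jaw":1},
    {"translation":[0,0,0],"dr":[0,0,0],"jaw":1},
    {"translation":[0,0,0],"dr":[0,0,0],"jaw":1},
  ],
)

```text
time_s: 9.88
position: [0.5983, -0.0284, 0.0744]
tcp_rot: [[-0.18, 0.984, 0.0], [0.984, 0.18, -0.0], [-0.0, 0.0, -1.0]]
force: [0.2, -0.6, -0.6]
opening: 0.287
```

Request:
arm_command(
  commands=[
    {"translation":[0,0,0.15],"dr":[0,0,0],"jaw":1},
    {"translation":[0,0,0.15],"dr":[0,0,0],"jaw":1},
    {"translation":[0,0,0],"dr":[0,0,0],"jaw":1},
    {"translation":[0,0,0],"dr":[0,0,0],"jaw":1},
  ],
)

```text
time_s: 10.22
position: [0.5983, -0.0285, 0.0672]
tcp_rot: [[-0.18, 0.984, 0.001], [0.984, 0.18, -0.0], [-0.0, 0.001, -1.0]]
force: [-0.3, -0.1, 2.2]
opening: 0.288
```

Request:
arm_command(
  commands=[
    {"translation":[0,0,0.1],"dr":[0,0,0],"jaw":1},
    {"translation":[0,0,0.1],"dr":[0,0,0],"jaw":1},
    {"translation":[0,0,0],"dr":[0,0,0],"jaw":1},
    {"translation":[0,0,0],"dr":[0,0,0],"jaw":1},
  ],
)

```text
time_s: 10.55
position: [0.5982, -0.0283, 0.0611]
tcp_rot: [[-0.18, 0.984, 0.0], [0.984, 0.18, 0.0], [0.0, 0.0, -1.0]]
force: [2.0, -1.2, -4.5]
opening: 0.286
```

Request:
arm_command(
  commands=[
    {"translation":[0,0,0.06],"dr":[0,0,0],"jaw":1},
    {"translation":[0,0,0.06],"dr":[0,0,0],"jaw":1},
    {"translation":[0,0,0],"dr":[0,0,0],"jaw":1},
    {"translation":[0,0,0],"dr":[0,0,0],"jaw":1},
    {"translation":[0,0,0],"dr":[0,0,0],"jaw":1},
  ],
)

```text
time_s: 10.97
position: [0.5976, -0.028, 0.0591]
tcp_rot: [[-0.18, 0.984, -0.001], [0.984, 0.18, 0.0], [0.0, -0.001, -1.0]]
force: [-1.4, 0.1, 1.9]
opening: 0.288
```

Run:
```python
from h import *
np.set_printoptions(precision=4,suppress=True)
p=wcap('w6'); s=read_state(); print(s['force'],s['moment'],s['opening'])
t,d=capture('scene')
save('s6c',cv2.resize(t[110:210,130:260],None,fx=6,fy=6,interpolation=cv2.INTER_CUBIC))
save('w6b',cv2.resize(p[60:300,150:390],None,fx=2.5,fy=2.5,interpolation=cv2.INTER_CUBIC))
```

```text
[ 0.5976 -0.028   0.0591] 10.9667
[-1.6214 -0.0671  2.1179] [ 0.0291  0.0699 -0.0058] 0.2898246102473093
```

View pics/w6b.png

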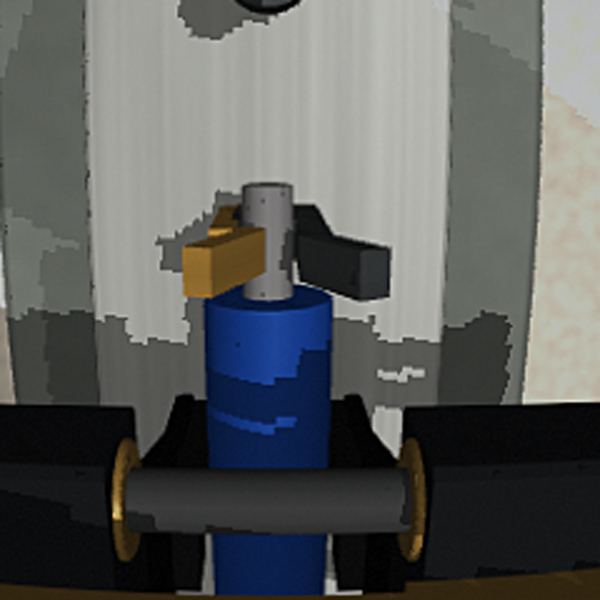

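View pics/s6c.png

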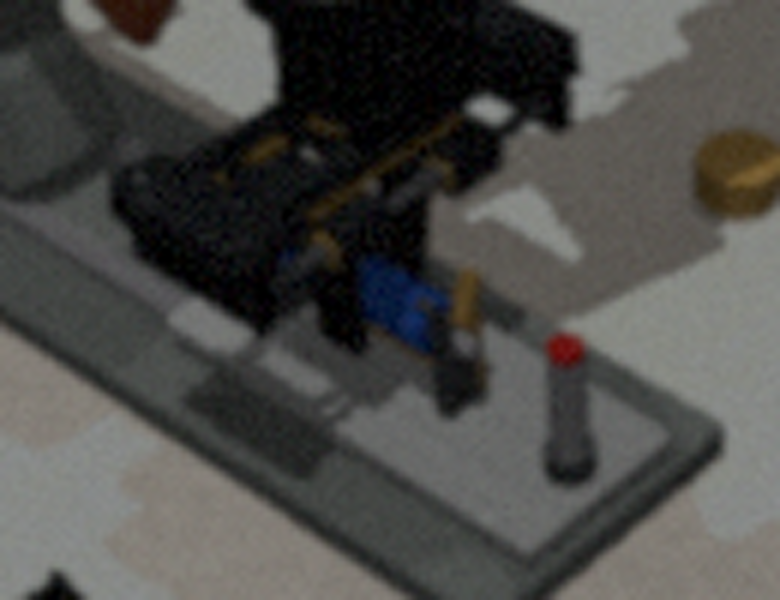

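At fork_a the brass jaw lies over the shaft. I'll press a little more, to feel the floor.

Request:
arm_command(
  commands=[
    {"translation":[0,0,0.08],"dr":[0,0,0],"jaw":1},
    {"translation":[0,0,0],"dr":[0,0,0],"jaw":1},
    {"translation":[0,0,0],"dr":[0,0,0],"jaw":1},
    {"translation":[0,0,0],"dr":[0,0,0],"jaw":1},
  ],
)

```text
time_s: 11.4
position: [0.5977, -0.0281, 0.0589]
tcp_rot: [[-0.181, 0.984, -0.0], [0.984, 0.181, 0.0], [0.0, -0.0, -1.0]]
force: [-4.4, 0.1, 12.5]
opening: 0.292
```

Firm floor contact: 12.5 N with no further descent. I'll ease off, release, and rise.

Request:
arm_command(
  commands=[
    {"translation":[0,0,-0.06],"dr":[0,0,0],"jaw":1},
    {"translation":[0,0,0],"dr":[0,0,0],"jaw":0.3},
    {"translation":[0,0,0],"dr":[0,0,0],"jaw":0.3},
    {"translation":[0,0,0],"dr":[0,0,0],"jaw":0.3},
    {"translation":[0,0,0],"dr":[0,0,0],"jaw":0.3},
    {"translation":[0,0,0],"dr":[0,0,0],"jaw":0.3},
    {"translation":[0,0,0],"dr":[0,0,0],"jaw":0.3},
    {"translation":[0,0,0],"dr":[0,0,0],"jaw":0.3},
    {"translation":[0,0,0],"dr":[0,0,0],"jaw":0.3},
  ],
)

```text
time_s: 12.15
position: [0.5981, -0.0283, 0.0584]
tcp_rot: [[-0.18, 0.984, -0.0], [0.984, 0.18, 0.0], [0.0, -0.0, -1.0]]
force: [0.1, 0.2, 1.0]
opening: 0.692
```

Request:
arm_command(
  commands=[
    {"translation":[0,0,-0.3],"dr":[0,0,0],"jaw":0.3},
    {"translation":[0,0,-0.5],"dr":[0,0,0],"jaw":0.3},
    {"translation":[0,0,-0.7],"dr":[0,0,0],"jaw":0.3},
    {"translation":[0,0,-0.8],"dr":[0,0,0],"jaw":0.3},
    {"translation":[0,0,-0.8],"dr":[0,0,0],"jaw":0.3},
    {"translation":[0.4,0,-0.8],"dr":[0,0,0],"jaw":0.3},
    {"translation":[0.9,0,-0.8],"dr":[0,0,0],"jaw":0.3},
    {"translation":[0.9,0,0],"dr":[0,0,0],"jaw":0.3},
    {"translation":[0.9,0,0],"dr":[0,0,0],"jaw":0.3},
    {"translation":[0.9,0,0],"dr":[0,0,0],"jaw":0.3},
    {"translation":[0.4,0,0],"dr":[0,0,0],"jaw":0.3},
  ],
)

```text
time_s: 13.07
position: [0.5776, 0.0823, 0.1776]
tcp_rot: [[-0.182, 0.983, 0.001], [0.983, 0.182, 0.001], [0.001, 0.001, -1.0]]
force: [-0.2, 0.4, 0.1]
opening: 0.7
```

Request:
arm_command(
  commands=[
    {"translation":[0,0,0],"dr":[0,0,0],"jaw":0.3},
    {"translation":[0,0,0],"dr":[0,0,0],"jaw":0.3},
    {"translation":[0,0,0],"dr":[0,0,0],"jaw":0.3},
    {"translation":[0,0,0],"dr":[0,0,0],"jaw":0.3},
  ],
)

```text
time_s: 13.4
position: [0.5787, 0.0786, 0.1761]
tcp_rot: [[-0.179, 0.984, 0.0], [0.984, 0.179, -0.0], [-0.001, 0.0, -1.0]]
force: [0.4, -0.1, -0.5]
opening: 0.702
```

Run:
```python
from h import *
np.set_printoptions(precision=4,suppress=True)
p=wcap('w7'); s=read_state(); print(s['force'],s['opening'])
t,d=capture('scene');u,_=capture('top');np.savez('/tmp/s7.npz',p=t,d=d);np.savez('/tmp/t7.npz',p=u,d=_)
save('s7c',cv2.resize(t[110:210,130:260],None,fx=6,fy=6,interpolation=cv2.INTER_CUBIC))
save('t7c',cv2.resize(u[110:230,270:430],None,fx=5,fy=5,interpolation=cv2.INTER_CUBIC))
save('w7b',cv2.resize(p,(768,576),interpolation=cv2.INTER_CUBIC))
```

```text
[0.5787 0.0786 0.1761] 13.4
[ 0.4025 -0.1081 -0.1468] 0.7017713000443919
```

View pics/w7b.png

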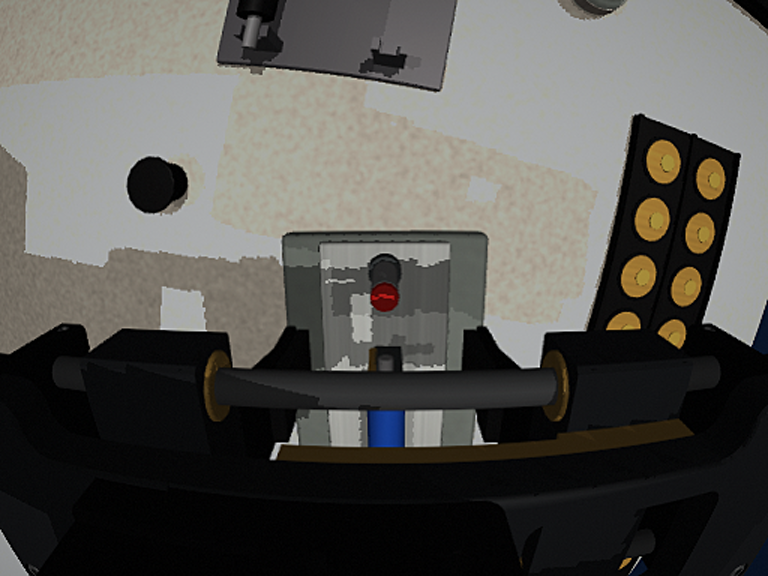

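View pics/s7c.png

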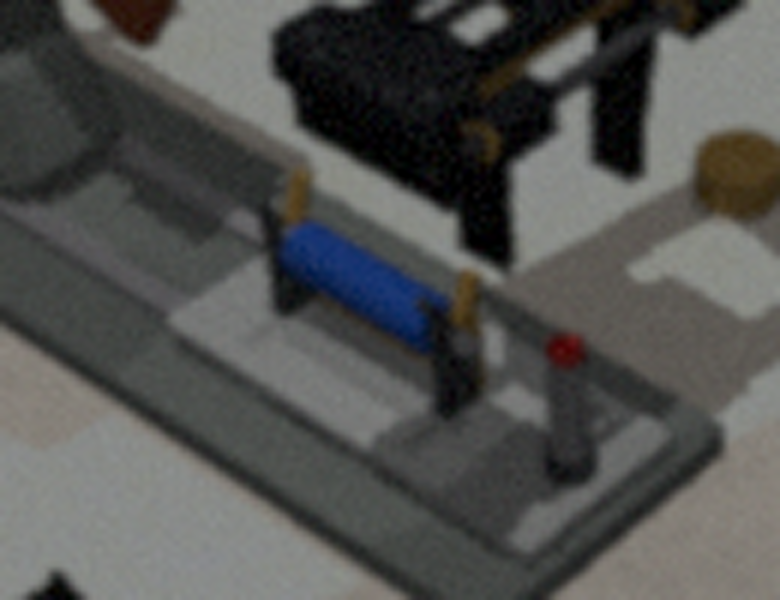

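View pics/t7c.png

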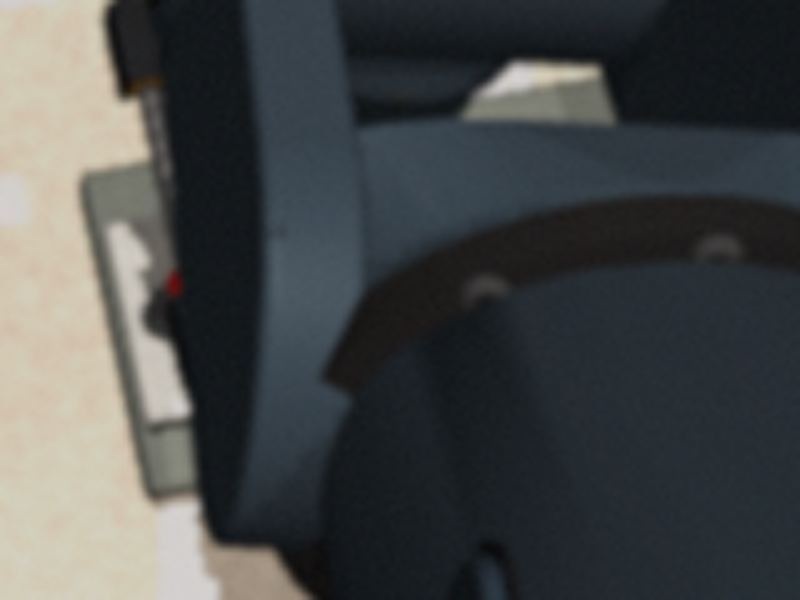

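Both brass jaws stand upright again: the tips are at scene (180,140) and (208,156), the same as the empty shut jaw in s4. The roller lies level between the forks. A quick numeric level check, then the post approach.

Run:
```python
from h import *
np.set_printoptions(precision=4,suppress=True)
z=np.load('/tmp/s7.npz');m=max(blobs(mask(z['p'],'blue'),20),key=lambda t:t[1][4])[2]
P=camera_model('scene');o=P['pose'][:3,3]
pts=np.array([ (lambda r:r[0]+r[1]*z['d'][q[0],q[1]])(ray('scene',q[::-1])) for q in np.argwhere(m) if z['d'][q[0],q[1]]>0])
a=np.radians(10.4);post=np.array([.5785,.0807,0]);q=pts-post
x=np.cos(a)*q[:,0]+np.sin(a)*q[:,1];y=-np.sin(a)*q[:,0]+np.cos(a)*q[:,1]+.110
for lo in np.arange(-.04,.04,.01):
    k=(y>=lo)&(y<lo+.01)
    if k.sum()>3: print(round(lo,3),k.sum(),'ztop',np.percentile(pts[k,2],90),'x med',np.median(x[k]))
ce=max(blobs(mask(z['p'],'red'),5),key=lambda t:t[1][4])[0];w=np.load('/tmp/w7.npz')['p']
cw=max(blobs(mask(w,'red'),5),key=lambda t:t[1][4])[0];print(cw,wz('w7',cw,.103),tri(wray('w7',cw),ray('scene',ce)))
a=np.load('/tmp/w7.npz');print('tool',a['R'].T@(wz('w7',cw,.103)-a['pos']))
```

```text
-0.04 30 ztop 0.08206427013954706 x med 0.008224488416644263
-0.03 30 ztop 0.08257067964600319 x med 0.00788504822679152
-0.02 28 ztop 0.08333461957895023 x med 0.010423743205600076
-0.01 31 ztop 0.08309513908985611 x med 0.009721704248928428
0.0 33 ztop 0.0829523223809288 x med 0.00909604939468692
0.01 30 ztop 0.0832124708649136 x med 0.007707268688115583
0.02 30 ztop 0.08258829925004876 x med 0.008759785167267567
0.03 26 ztop 0.08376312914098055 x med 0.010446742755705764
[255.4639 194.8454] [0.5775 0.084  0.103 ] (array([0.683 , 0.1108, 0.3925]), np.float64(261.1193414962589))
tool [ 0.0055 -0.0003  0.0731]
```

The roller's top is 0.083 m along its whole length (0.070 + 0.013), so it is level and home. Now I pinch the post.

Request:
arm_command(
  commands=[
    {"translation":[0.14,0,0.3],"dr":[0,0,0],"jaw":0.3},
    {"translation":[0,0,0.6],"dr":[0,0,0],"jaw":0.3},
    {"translation":[0,0,0.8],"dr":[0,0,0],"jaw":0.3},
    {"translation":[0,0,0.8],"dr":[0,0,0],"jaw":0.3},
    {"translation":[0,0,0.8],"dr":[0,0,0],"jaw":0.3},
    {"translation":[0,0,0.5],"dr":[0,0,0],"jaw":0.3},
    {"translation":[0,0,0.28],"dr":[0,0,0],"jaw":0.3},
    {"translation":[0,0,0],"dr":[0,0,0],"jaw":0.3},
    {"translation":[0,0,0],"dr":[0,0,0],"jaw":0.3},
  ],
)

```text
time_s: 14.3
position: [0.5776, 0.0833, 0.0737]
tcp_rot: [[-0.18, 0.984, -0.001], [0.984, 0.18, 0.0], [0.0, -0.001, -1.0]]
force: [-0.0, 0.1, -0.1]
opening: 0.701
```

Request:
arm_command(
  commands=[
    {"translation":[0,0,0],"dr":[0,0,0],"jaw":1},
    {"translation":[0,0,0],"dr":[0,0,0],"jaw":1},
    {"translation":[0,0,0],"dr":[0,0,0],"jaw":1},
    {"translation":[0,0,0],"dr":[0,0,0],"jaw":1},
    {"translation":[0,0,0],"dr":[0,0,0],"jaw":1},
    {"translation":[0,0,0],"dr":[0,0,0],"jaw":1},
    {"translation":[0,0,0],"dr":[0,0,0],"jaw":1},
    {"translation":[0,0,0],"dr":[0,0,0],"jaw":1},
    {"translation":[0,0,0],"dr":[0,0,0],"jaw":1},
    {"translation":[0,0,0],"dr":[0,0,0],"jaw":1},
  ],
)

```text
time_s: 15.13
position: [0.577, 0.0833, 0.0741]
tcp_rot: [[-0.181, 0.984, -0.001], [0.984, 0.181, -0.0], [0.0, -0.001, -1.0]]
force: [-1.6, -0.5, 1.6]
opening: 0.174
```

Run:
```python
from h import *
np.set_printoptions(precision=4,suppress=True)
p=wcap('w8'); s=read_state(); print(s['force'],s['moment'],s['opening'])
t,d=capture('scene')
save('s8c',cv2.resize(t[90:210,110:260],None,fx=5,fy=5,interpolation=cv2.INTER_CUBIC))
```

```text
[0.577  0.0833 0.0741] 15.1333
[-2.3033 -1.2073  2.4883] [-0.1881  0.2575  0.0478] 0.17387728838909564
```

View pics/s8c.png

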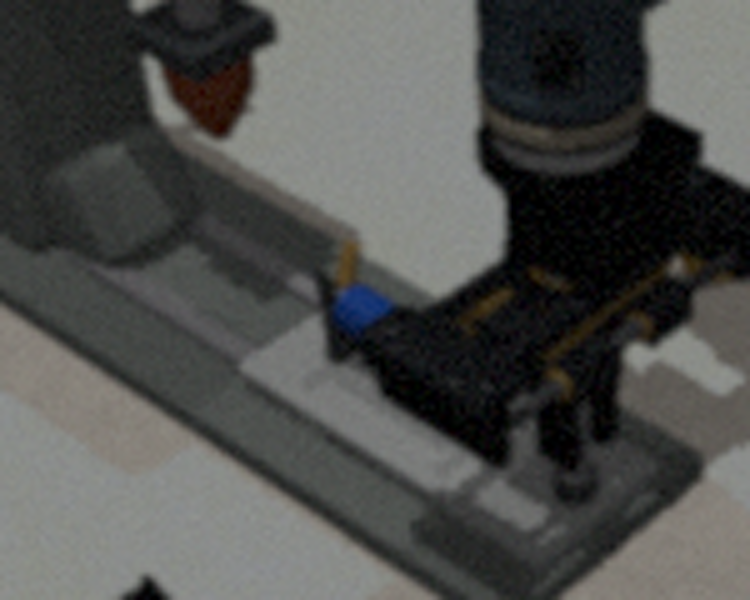

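View pics/w8.png

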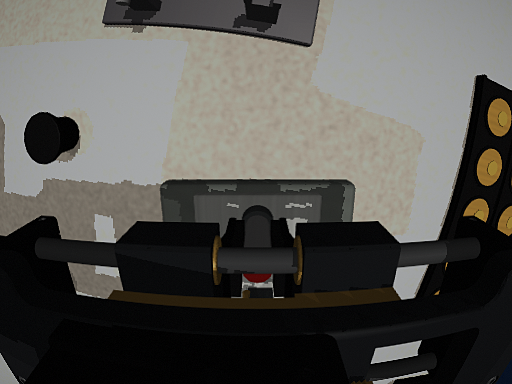

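The post is pinched (opening ≈15–16 mm). Sliding in along −tool x.

Request:
arm_command(
  commands=[
    {"translation":[-0.2,0,0],"dr":[0,0,0],"jaw":1},
    {"translation":[-0.4,0,0],"dr":[0,0,0],"jaw":1},
    {"translation":[-0.4,0,0],"dr":[0,0,0],"jaw":1},
    {"translation":[-0.4,0,0],"dr":[0,0,0],"jaw":1},
    {"translation":[-0.4,0,0],"dr":[0,0,0],"jaw":1},
    {"translation":[-0.4,0,0],"dr":[0,0,0],"jaw":1},
    {"translation":[-0.4,0,0],"dr":[0,0,0],"jaw":1},
  ],
)

```text
time_s: 15.82
position: [0.5891, 0.0183, 0.0741]
tcp_rot: [[-0.18, 0.984, -0.001], [0.984, 0.18, 0.0], [0.0, -0.001, -1.0]]
force: [-3.7, 3.1, 4.9]
opening: 0.175
```

Request:
arm_command(
  commands=[
    {"translation":[-0.4,0,0],"dr":[0,0,0],"jaw":1},
    {"translation":[-0.4,0,0],"dr":[0,0,0],"jaw":1},
    {"translation":[-0.4,0,0],"dr":[0,0,0],"jaw":1},
    {"translation":[-0.3,0,0],"dr":[0,0,0],"jaw":1},
    {"translation":[-0.1,0,0],"dr":[0,0,0],"jaw":1},
    {"translation":[0,0,0],"dr":[0,0,0],"jaw":1},
    {"translation":[0,0,0],"dr":[0,0,0],"jaw":1},
  ],
)

```text
time_s: 16.4
position: [0.5966, -0.0222, 0.074]
tcp_rot: [[-0.181, 0.984, -0.0], [0.984, 0.181, -0.003], [-0.003, -0.001, -1.0]]
force: [-5.4, -4.2, 3.3]
opening: 0.173
```

Request:
arm_command(
  commands=[
    {"translation":[-0.2,0,0],"dr":[0,0,0],"jaw":1},
    {"translation":[-0.2,0,0],"dr":[0,0,0],"jaw":1},
    {"translation":[0,0,0],"dr":[0,0,0],"jaw":1},
    {"translation":[0,0,0],"dr":[0,0,0],"jaw":1},
  ],
)

```text
time_s: 16.73
position: [0.5982, -0.0308, 0.0741]
tcp_rot: [[-0.181, 0.984, -0.001], [0.984, 0.181, -0.001], [-0.001, -0.001, -1.0]]
force: [-4.8, -1.9, 5.3]
opening: 0.175
```

Request:
arm_command(
  commands=[
    {"translation":[-0.1,0,0],"dr":[0,0,0],"jaw":1},
    {"translation":[-0.1,0,0],"dr":[0,0,0],"jaw":1},
    {"translation":[0,0,0],"dr":[0,0,0],"jaw":1},
    {"translation":[0,0,0],"dr":[0,0,0],"jaw":1},
  ],
)

```text
time_s: 17.07
position: [0.5989, -0.0348, 0.0741]
tcp_rot: [[-0.181, 0.984, -0.001], [0.984, 0.181, -0.0], [0.0, -0.001, -1.0]]
force: [-4.7, 0.8, 4.2]
opening: 0.178
```

Request:
arm_command(
  commands=[
    {"translation":[-0.1,0,0],"dr":[0,0,0],"jaw":1},
    {"translation":[-0.1,0,0],"dr":[0,0,0],"jaw":1},
    {"translation":[0,0,0],"dr":[0,0,0],"jaw":1},
    {"translation":[0,0,0],"dr":[0,0,0],"jaw":1},
  ],
)

```text
time_s: 17.4
position: [0.5998, -0.0396, 0.0741]
tcp_rot: [[-0.181, 0.984, -0.001], [0.984, 0.181, 0.0], [0.0, -0.001, -1.0]]
force: [-4.4, 0.7, 5.9]
opening: 0.176
```

Request:
arm_command(
  commands=[
    {"translation":[-0.1,0,0],"dr":[0,0,0],"jaw":1},
    {"translation":[0,0,0],"dr":[0,0,0],"jaw":1},
    {"translation":[0,0,0],"dr":[0,0,0],"jaw":1},
  ],
)

```text
time_s: 17.65
position: [0.6002, -0.042, 0.0741]
tcp_rot: [[-0.181, 0.984, -0.001], [0.984, 0.181, 0.0], [0.0, -0.001, -1.0]]
force: [-4.6, 1.4, 5.8]
opening: 0.173
```

Request:
arm_command(
  commands=[
    {"translation":[-0.1,0,0],"dr":[0,0,0],"jaw":1},
    {"translation":[0,0,0],"dr":[0,0,0],"jaw":1},
    {"translation":[0,0,0],"dr":[0,0,0],"jaw":1},
  ],
)

```text
time_s: 17.9
position: [0.6003, -0.0427, 0.0741]
tcp_rot: [[-0.18, 0.984, -0.002], [0.984, 0.18, 0.003], [0.003, -0.001, -1.0]]
force: [-4.3, 5.7, 6.8]
opening: 0.173
```

Request:
arm_command(
  commands=[
    {"translation":[-0.1,0,0],"dr":[0,0,0],"jaw":1},
    {"translation":[0,0,0],"dr":[0,0,0],"jaw":1},
    {"translation":[0,0,0],"dr":[0,0,0],"jaw":1},
  ],
)

```text
time_s: 18.15
position: [0.6003, -0.0428, 0.0741]
tcp_rot: [[-0.179, 0.984, -0.002], [0.984, 0.179, 0.007], [0.007, -0.001, -1.0]]
force: [-4.3, 12.2, 7.3]
opening: 0.175
```

The carriage is at its stop: TCP motion has stalled and the force rises to 12 N. I'll ease slightly while still pressing, open, and rise.

Request:
arm_command(
  commands=[
    {"translation":[0.08,0,0],"dr":[0,0,0],"jaw":1},
    {"translation":[0,0,0],"dr":[0,0,0],"jaw":0.3},
    {"translation":[0,0,0],"dr":[0,0,0],"jaw":0.3},
    {"translation":[0,0,0],"dr":[0,0,0],"jaw":0.3},
    {"translation":[0,0,0],"dr":[0,0,0],"jaw":0.3},
    {"translation":[0,0,0],"dr":[0,0,0],"jaw":0.3},
    {"translation":[0,0,0],"dr":[0,0,0],"jaw":0.3},
    {"translation":[0,0,0],"dr":[0,0,0],"jaw":0.3},
  ],
)

```text
time_s: 18.82
position: [0.6014, -0.0453, 0.074]
tcp_rot: [[-0.18, 0.984, 0.0], [0.984, 0.18, -0.0], [-0.0, 0.0, -1.0]]
force: [-0.2, -0.2, -0.3]
opening: 0.615
```

Request:
arm_command(
  commands=[
    {"translation":[0,0,-0.3],"dr":[0,0,0],"jaw":0.3},
    {"translation":[0,0,-0.6],"dr":[0,0,0],"jaw":0.3},
    {"translation":[0,0,-0.8],"dr":[0,0,0],"jaw":0.3},
    {"translation":[0,0,-0.8],"dr":[0,0,0],"jaw":0.3},
    {"translation":[0.3,0,-0.8],"dr":[0,0,0],"jaw":0.3},
    {"translation":[0.8,0,-0.5],"dr":[0,0,0],"jaw":0.3},
    {"translation":[0.9,0,0],"dr":[0,0,0],"jaw":0.3},
    {"translation":[0.9,0,0],"dr":[0,0,0],"jaw":0.3},
    {"translation":[0.9,0,0],"dr":[0,0,0],"jaw":0.3},
    {"translation":[0.5,0,0],"dr":[0,0,0],"jaw":0.3},
    {"translation":[0,0,0],"dr":[0,0,0],"jaw":0.3},
    {"translation":[0,0,0],"dr":[0,0,0],"jaw":0.3},
  ],
)

```text
time_s: 19.82
position: [0.5819, 0.0608, 0.1694]
tcp_rot: [[-0.182, 0.983, 0.001], [0.983, 0.182, -0.001], [-0.001, 0.001, -1.0]]
force: [0.4, -0.2, 0.2]
opening: 0.7
```

Run:
```python
from h import *
np.set_printoptions(precision=4,suppress=True)
p=wcap('w9'); s=read_state(); print(s['force'],s['opening'])
t,d=capture('scene');np.savez('/tmp/s9.npz',p=t,d=d);save('s9',t)
save('s9c',cv2.resize(t[80:210,100:260],None,fx=4.6,fy=4.6,interpolation=cv2.INTER_CUBIC))
for ce,ss,m in blobs(mask(t,'red'),5): print('red',ce,ss[4],onz('scene',ce,.103))
for ce,ss,m in blobs(mask(t,'blue'),5): print('blue',ce,ss[4],onz('scene',ce,.075))
```

```text
[0.5819 0.0608 0.1694] 19.8167
[ 0.0925  0.3138 -0.4453] 0.6949681654111359
red [99.  73.5] 6 [ 0.6155 -0.4916  0.103 ]
red [185.0588 145.2353] 17 [ 0.6047 -0.0424  0.103 ]
blue [154.8134 135.622 ] 209 [ 0.6269 -0.1562  0.075 ]
```

View pics/s9c.png

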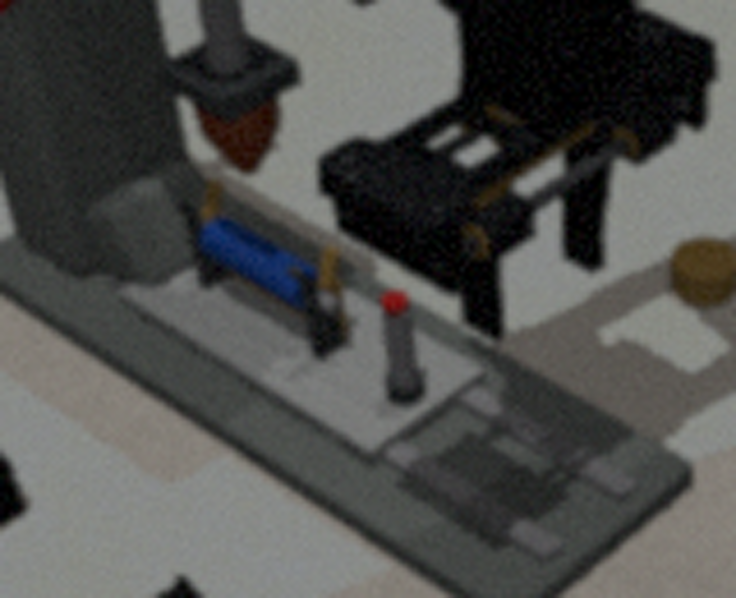

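View pics/w9.png

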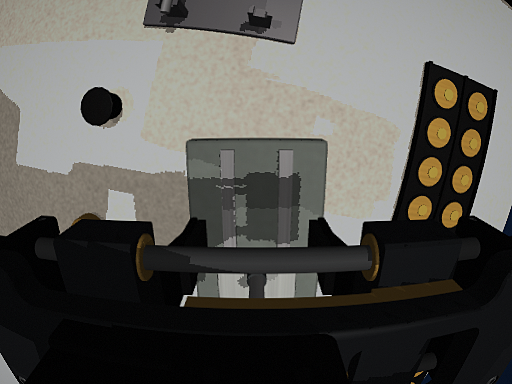

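View pics/s9.png

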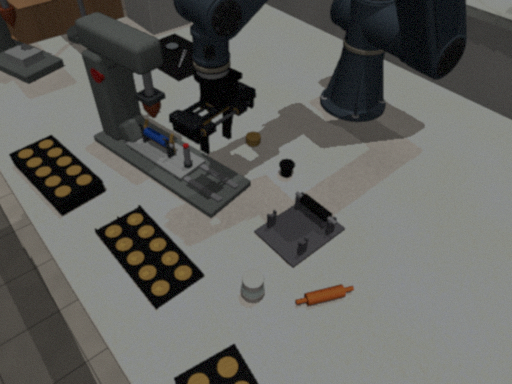

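The final views show the carriage in, with the red cap at scene (185,145). The blue roller is clipped in under the pad at (155,136), both brass jaws are upright, and the loupe, weight, jar and black roller are where they were. Handing in.

Run:
```python
from h import *
a=onz('scene',(223.6,167.5),.103);b=onz('scene',(185.06,145.24),.103);print('travel',np.linalg.norm(a-b))
for k,v in (('loupe',0),):
    A=np.load('/tmp/scene0.npz')['p'].astype(int);B=np.load('/tmp/s9.npz')['p'].astype(int)
    for n,(x,y) in dict(weight=(253,139),loupe=(287,168),jar=(253,290),black=(318,210)).items():
        print(n,np.abs(A[y-12:y+12,x-12:x+12]-B[y-12:y+12,x-12:x+12]).mean().round(1))
hand_in()
```

```text
travel 0.12697393566502055
weight 18.0
loupe 10.9
jar 9.3
black 5.7
the job is handed in; nothing more can be done
```

I clipped the blue roller into both forks, then slid the carriage in by its post until it hit the stop. The job is handed in, finished at about 20 s of the 51 s allowed.

**Roller seated:** After release the roller's top measured 82–84 mm along its whole length, against 83 mm expected. The press met firm floor contact at 12.5 N. The shut jaw's two tips showed at the same pixels as before the insertion.

**Carriage in:** The arm moved 128 mm before it stalled, with force rising to 12 N. The scene camera gave 127 mm of travel. Both are short of the full 130 mm, which fits a start a few millimetres in (up to 20 mm was allowed). I took the hard stall as the stop and did not measure the stop itself.

**Other objects:** The loupe, weight, jar and black roller look to be where they were in the last picture. My picture-difference check was not conclusive: it gave 18 grey levels around the weight and 6–11 around the others. I put this down to the arm's shadow and image noise.

**Views that were missing or disagreed:**
- The wrist camera never saw fork_b during the press, so that side was checked only in the scene view.
- The red cap's position differed by 1–3 mm between cameras, and one scene/wrist match for it failed because of shading. I used the earlier, consistent value instead.

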